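# Put the spent block batteries away in the push-to-open drawer

### The job

Flip the orange cam lever over to its right-hand side to free the hidden drawer, press the green push plate so that the drawer springs fully out, and put every loose blue block battery from the shelf into it. Then push the drawer in until it clicks shut and flip the cam lever all the way back to the left to lock it. Leave all the other things where they stand.

Things in the scene. Friction and masses are not known exactly. Their poses are not given: they have to be found in the camera images.
- cabinet: Fixed grey laminate cabinet, 125 deep (x) x 196 wide (y) x 90 mm high, turned up to 0.15 rad, with one hidden drawer behind a plain white front. Origin: middle of the front edge of its underside, on the shelf; +x runs from front to back (away from the robot), +y to its left. On its flat top (z = 90) are the green push plate and the orange cam lever.
- drawer (a joint): Drawer travel in m: 0 = shut, caught by the latch; 0.090 = fully out, along the cabinet's -x. Once unlocked and the latch pressed, a soft spring (3 N shut, 2 N open) pushes it out and holds it there. No handle. To shut, push its front in (about 6 N) to its end stop at -0.004 and let go: it clicks and stays at 0. Pushed less than 2 mm past 0, it may come out again.
- drawer_front (a point): Middle of the outer face of the drawer's white front panel (196 wide, 82 high, 10 mm thick, 5 to 87 mm above the shelf; this point is 46 mm above the shelf). Moves with the drawer; shut, it lies 10 mm in front of the cabinet's origin. Axes as the cabinet's.
- drawer_floor (a point): Middle of the drawer's inner floor, 9 mm above the shelf; moves with the drawer; axes as the cabinet's. Inside 90 (x) x 172 (y) mm, side and back walls 51 mm high (rim 60 mm above the shelf), front panel to 87 mm. Fully out, all of it is open from above. Three batteries fit side by side, length along x, 52 mm apart, and more in a second layer on top; all must lie below the rim.
- latch (a joint): Push-to-open latch, travel in m: 0 = up, 0.008 = fully down. The drawer is let go at about 0.0045. Spring, about 2 N at first, 4.5 N fully down; it comes back up by itself.
- latch_top (a point): Middle of the top face of the latch's square green push plate, 40 x 40 mm, in a thin black frame on the cabinet's top, at (80, -55) mm from the cabinet's origin; its face is 98.5 mm above the shelf, 8.5 mm above the cabinet's top. Pressed straight down.
- lever (a joint): Orange cam lever, rad: 0 = locked, leaning 32 degrees to the cabinet's left (+y); 1.117 = free, leaning 32 degrees to the right (-y). Below about 0.75 its steel cam nose blocks the drawer, shut or open. It swings over the top in the cabinet's upright y-z plane, stays where it is left and needs 1 to 4 N sideways at the knob. Starts locked (0 to 0.12).
- lever_knob (a point): Centre of the orange ball, 20 mm across, at the end of the cam lever, 62 mm from its pivot: 155 mm above the shelf and 33 mm to the side of the pivot at either end of the swing, 164 mm when upright. The arm below it is 9 mm thick.
- lever_pivot (a point): Pivot of the cam lever, at (88, 40) mm from the cabinet's origin and 102 mm above the shelf, between two aluminium cheeks 42 mm wide (y), whose tops are 114 mm above the shelf and which span 22 mm in x.
- battery1: Spent block battery lying on its broad side, blue with a white band and two steel snaps on one end: 48 long (x, snaps at +x) x 27 wide (y) x 17.5 mm high, 45 g. Origin: centre of its underside. May be absent.
- battery2: Spent block battery lying on its broad side, blue with a white band and two steel snaps on one end: 48 long (x, snaps at +x) x 27 wide (y) x 17.5 mm high, 45 g. Origin: centre of its underside. May be absent.
- battery3: Spent block battery lying on its broad side, blue with a white band and two steel snaps on one end: 48 long (x, snaps at +x) x 27 wide (y) x 17.5 mm high, 45 g. Origin: centre of its underside. May be absent.
- battery4: Spent block battery lying on its broad side, blue with a white band and two steel snaps on one end: 48 long (x, snaps at +x) x 27 wide (y) x 17.5 mm high, 45 g. Origin: centre of its underside. May be absent.
- battery5: Spent block battery lying on its broad side, blue with a white band and two steel snaps on one end: 48 long (x, snaps at +x) x 27 wide (y) x 17.5 mm high, 45 g. Origin: centre of its underside. May be absent.
- battery6: Spent block battery lying on its broad side, blue with a white band and two steel snaps on one end: 48 long (x, snaps at +x) x 27 wide (y) x 17.5 mm high, 45 g. Origin: centre of its underside. May be absent.
- funnel: Small stainless steel funnel standing mouth down, 64 mm across, 62 mm high. To be left where it stands. Origin: centre of its underside.
- tester: White battery tester with a dark window and red dot, 60 x 42 x 26 mm. To be left where it stands. Origin: centre of its underside.
- carton: Plain cardboard carton, 50 x 50 x 85 mm high. To be left where it stands. Origin: centre of its underside.
- tin: Green aluminium tin, 76 mm across, 100 mm high. To be left where it stands. Origin: centre of its underside.
- torch: Dark metal torch standing on its head, 42 mm across, 118 mm high. To be left where it stands. Origin: centre of its underside.

How it is judged (in metres and radians):
On the way, in this order (a step that is already met when the one before it is completed fails the run):
1. the cam lever has been flipped to its free side (beyond 0.95 rad) (value of joint lever above 0.95 rad), for 0.2 s.
2. the latch has been pressed and the drawer has come out (beyond 80 mm) (value of joint drawer above 0.08 m), for 0.2 s.
3. every battery that is there lies in the open drawer, let go, below its rim (value of joint drawer above 0.07 m and x of battery1 in the frame of drawer_floor between -0.045 and 0.045 m and y of battery1 in the frame of drawer_floor between -0.087 and 0.087 m and z of battery1 in the frame of drawer_floor between -0.006 and 0.045 m and x of battery2 in the frame of drawer_floor between -0.045 and 0.045 m and y of battery2 in the frame of drawer_floor between -0.087 and 0.087 m and z of battery2 in the frame of drawer_floor between -0.006 and 0.045 m and x of battery3 in the frame of drawer_floor between -0.045 and 0.045 m and y of battery3 in the frame of drawer_floor between -0.087 and 0.087 m and z of battery3 in the frame of drawer_floor between -0.006 and 0.045 m and x of battery4 in the frame of drawer_floor between -0.045 and 0.045 m and y of battery4 in the frame of drawer_floor between -0.087 and 0.087 m and z of battery4 in the frame of drawer_floor between -0.006 and 0.045 m and x of battery5 in the frame of drawer_floor between -0.045 and 0.045 m and y of battery5 in the frame of drawer_floor between -0.087 and 0.087 m and z of battery5 in the frame of drawer_floor between -0.006 and 0.045 m and x of battery6 in the frame of drawer_floor between -0.045 and 0.045 m and y of battery6 in the frame of drawer_floor between -0.087 and 0.087 m and z of battery6 in the frame of drawer_floor between -0.006 and 0.045 m and contact force between each of battery1, battery2, battery3, battery4, battery5, battery6 and the fingers below 0.2 N), for 0.3 s.
4. the drawer is shut with the batteries in it (value of joint drawer below 0.003 m and x of battery1 in the frame of drawer_floor between -0.045 and 0.045 m and y of battery1 in the frame of drawer_floor between -0.087 and 0.087 m and z of battery1 in the frame of drawer_floor between -0.006 and 0.045 m and x of battery2 in the frame of drawer_floor between -0.045 and 0.045 m and y of battery2 in the frame of drawer_floor between -0.087 and 0.087 m and z of battery2 in the frame of drawer_floor between -0.006 and 0.045 m and x of battery3 in the frame of drawer_floor between -0.045 and 0.045 m and y of battery3 in the frame of drawer_floor between -0.087 and 0.087 m and z of battery3 in the frame of drawer_floor between -0.006 and 0.045 m and x of battery4 in the frame of drawer_floor between -0.045 and 0.045 m and y of battery4 in the frame of drawer_floor between -0.087 and 0.087 m and z of battery4 in the frame of drawer_floor between -0.006 and 0.045 m and x of battery5 in the frame of drawer_floor between -0.045 and 0.045 m and y of battery5 in the frame of drawer_floor between -0.087 and 0.087 m and z of battery5 in the frame of drawer_floor between -0.006 and 0.045 m and x of battery6 in the frame of drawer_floor between -0.045 and 0.045 m and y of battery6 in the frame of drawer_floor between -0.087 and 0.087 m and z of battery6 in the frame of drawer_floor between -0.006 and 0.045 m), for 0.3 s.
5. the cam lever is back at its locked side (below 0.2 rad) (value of joint lever below 0.2 rad), for 0.2 s.
At the end, for the whole second after the job is handed in: Every battery present lies at rest inside the drawer (its origin within 45 x 87 mm of the middle of the floor and less than 45 mm above it), the drawer is caught shut (within 3 mm of 0) and the cam lever is locked (below 0.2 rad) (all of step 4 and value of joint drawer above -0.003 m and value of joint lever below 0.2 rad and linear speed of each of battery1, battery2, battery3, battery4, battery5, battery6 below 0.02 m/s); the robot touches nothing.
It fails at once if a bystander is pushed more than 50 mm or tipped over (distance of any of funnel, tester, carton, tin, torch from where it was at the start of the episode above 0.05 m or angle between any of funnel, tester, carton, tin, torch's own z axis and vertical above 0.6 rad).
It fails at once if a battery falls off the shelf (height (world z) of any of battery1, battery2, battery3, battery4, battery5, battery6 below -0.05 m).
Of battery1, battery2, battery3, battery4, battery5, battery6 only 4 to 6 are there at a start; the rules pass over those that are not, and their reading is None.
At some moment in a run one of battery1, battery2, battery3, battery4, battery5, battery6 may be knocked a few centimetres aside while the robot is not near it.
Once in a run the grip may slacken for a moment while it holds something.
It also fails if it takes over 210 s, if anything falls off the work surface, if the arm or the gripper's body presses on something with over 40 N, if the wrist force passes 120 N, or if a joint passes its speed limit or range.

### The arm

A 7-joint arm with a two-finger parallel gripper is mounted at the origin on the work surface. World frame = base frame: x ahead of the robot, y to its left, z up, the work surface at z = 0. Lengths are in mm, angles in degrees, forces in N, time in s.
With the tool pointing down it reaches from about 425 to 975 mm from the base axis. Payload 16.7 kg.
Tool frame: the origin (TCP) lies midway between the tips of the shut fingers; the grasp point (between the pads) lies 19 mm behind it (arm.tcp_to_grasp is the distance from the TCP to the grasp point, in mm); y points along the fingers, x is the direction in which the jaws open and shut, and the axes are right-handed (so a half turn about y gives the same grasp; the last joint's range is limited). The gripper opens to 85 mm and grips with 20 to 120 N. Pads are 22 mm wide; open, the fingers measure 114 mm over their backs; the gripper's body (76 mm by 85 mm) begins 54 mm behind the grasp point. The pads swing forward as they close: fully open they stand 13 mm farther back than shut.
Start: joints at [55.606, 24.414, 4.234, 92.017, -1.954, 63.644, -3.845], TCP at [294.053, -607.544, 231.302] pointing down, gripper open.
Joint ranges: [-163.25, 163.25], [-28.42, 122.38], [-70.27, 78.77], [12.13, 141.07], [-58.53, 238.53], [9.26, 117.41], [-156.51, 156.51]. Speed limits (degrees/s): [108.29, 108.29, 136.94, 136.94, 172.46, 172.46, 172.46].

### API

Orientations are given as [roll, pitch, yaw] about the fixed x, y, z axes, in that order (R = Rz(yaw) Ry(pitch) Rx(roll)).
In Python, from station import arm gives the robot as it stands. The module is installed in compiled form; this text tells all that it offers.
- The arm moves only by the tool drive_tool, never from a script. Its argument "steps" is a list that holds one entry, the list of rows, each a list of 7 numbers: the turn, a rotation vector about the tool's x, y, z in units of 5 degrees (1.0 is 5 degrees), then the shift along the tool's x, y, z in units of 40 mm (1.0 is 40 mm), then the closure, from -1 (fully open) to 1 (shut), so that 0 is half open. A call has 1 to 20 rows; each row shifts and turns the commanded pose from where the row before left it, along the tool's axes as they then stand; what a row does not reach is not made up. A row lasts 1/12 s, in which the tool goes at most 41.7 mm and 7.16 degrees, less where a joint would pass 70% of its speed; a pose out of reach is approached as far as the arm can. A call is refused whole if a number of a shift passes 1 or a number of a turn 1, either way. A call with a gripper value outside its range is refused whole. The fingers move at their own pace and stop on an object; "grip_force" is the grip in N (left out, the last holds). Time passes only in rows, so rows that do not move let the fingers close. It gives the time, the measured TCP pose, the force and the opening at its end, in the units of the state.
- arm.read_state(): the state, without advancing time (a new reading comes with each control period).
- arm.get_image(name): name is "scene" or "top" or "wrist"; returns (picture, depth): 400x640x3 uint8, red, green, blue; 400x640 float32, mm along the optical axis (not along the pixel's ray), 0 where there is no reading.
- arm.camera_model(name): a dict with "fx", "fy", "cx", "cy" (pixels), "R" (3x3) and "t" (3): a world point X has camera coordinates R X + t; the wrist camera has in their place "T_tool_cam" (4x4, takes a point from camera to tool coordinates, whose origin is the TCP and whose axes are the tool frame's). Camera axes: x right, y down, z forward; pixel columns grow to the right and rows downward; lengths in mm; the calibration is good to about 2 mm. A picture is of the moment at which its call begins: read the wrist's pose just before it. camera_model takes no time and is no camera call.
- arm.job_done(): hands the job in, once; it reports no verdict.
The state is a dict: "clock": time; "q": joint angles; "joint_vel": joint speeds; "effort": joint torques, N m; "position": TCP position; "tcp_rot": TCP orientation; "ft_force": force on the tool from outside, world axes, zero at the start; "wrist_torque": the same for the moment, N m; "width": opening from 0.0 (shut) to 1.0 (fully open).
Only numpy, scipy, OpenCV 4.12 (cv2) and the standard library are available. Lean on these libraries where they do the work, as an engineer would, in place of code of your own. Each camera call takes 0.05 s, during which the arm holds its last target.

## Working session

There is one attempt and no reset: what is moved stays moved. The work goes in short steps, Python scripts to look and compute and a tool call to move; the robot and the scene stay as the last step left them, time stands still between calls to the robot, and variables do not carry over. Pictures are saved under pics/ and viewed, and the job is handed in when it is done.

Besides the shell and the picture viewer there is one more tool, called after ">>>" as name(argument=value, ...) on one line, values as JSON. drive_tool: Moves the arm, as the interface text tells. Its arguments: {"type":"object","properties":{"steps":{"type":"array","items":{"type":"array","items":{"type":"array","items":{"type":"number"}}}},"grip_force":{"type":"number"}},"required":["steps"]}

```bash
mkdir -p pics; ls; python3 - <<'E'
from station import arm
import cv2,json,numpy as np
print(arm.read_state())
for n in ("scene","top","wrist"):
    p,d=arm.get_image(n); np.savez(f"/tmp/{n}0.npz",p=p,d=d)
    cv2.imwrite(f"pics/{n}0.png",p[:,:,::-1]); print(n,arm.camera_model(n))
E
```

```text
pics
{'clock': 0.0, 'q': array([55.60634344, 24.45103191,  4.23114468, 92.05312234, -1.95319012,
       63.64365761, -3.8460157 ]), 'joint_vel': array([-0.02969524, -0.04592584,  0.0083294 ,  0.08340279, -0.05201724,
       -0.03117144, -0.00446483]), 'effort': array([-2.28929857e-04, -9.49817705e+01,  3.76120716e+00, -4.63529062e+01,
        1.92753825e-02,  1.01413677e-02,  4.21165771e-05]), 'position': array([ 293.86664395, -607.20865441,  230.58763663]), 'tcp_rot': array([-9.00061458e+01,  7.54110940e-02, -6.41749433e+01]), 'ft_force': array([-0.36879156, -0.21842751,  0.03896992]), 'wrist_torque': array([ 0.02044893,  0.00704106, -0.0073123 ]), 'width': 0.9989035457512927}
scene {'fx': 375.1583994322857, 'fy': 375.1583994322857, 'cx': 322.3228187794404, 'cy': 198.7381446969288, 'R': array([[ 0.78402766,  0.62072151,  0.00233339],
       [ 0.37584562, -0.47172875, -0.79762902],
       [-0.49400476,  0.62624021, -0.60314384]]), 't': array([-389.62143316, -184.82949138, 1404.14554183])}
top {'fx': 393.55249283720013, 'fy': 393.55249283720013, 'cx': 322.21739468524885, 'cy': 202.25965357163363, 'R': array([[-0.02345313, -0.99931177, -0.02873898],
       [-0.99226339,  0.02677411, -0.12122915],
       [ 0.12191517,  0.02567343, -0.99220843]]), 't': array([ -53.93401247,  580.64428436, 1172.45239202])}
wrist {'fx': 311.88698550962323, 'fy': 311.88698550962323, 'cx': 315.9594877554553, 'cy': 197.2970366742045, 'T_tool_cam': array([[ 9.99998759e-01, -1.26766731e-03, -9.35373985e-04,
         9.21198016e-02],
       [ 5.23360411e-04, -2.92701630e-01,  9.56203682e-01,
        -1.42580444e+02],
       [-1.48593364e-03, -9.56202985e-01, -2.92700603e-01,
         7.54173961e+01],
       [ 0.00000000e+00,  0.00000000e+00,  0.00000000e+00,
         1.00000000e+00]])}
```

View pictures.

View pics/scene0.png

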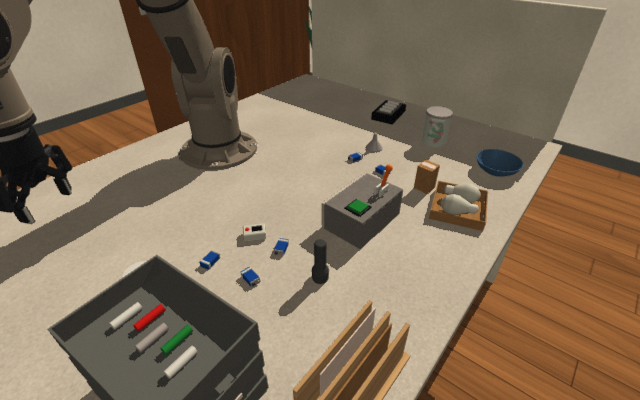

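View pics/top0.png

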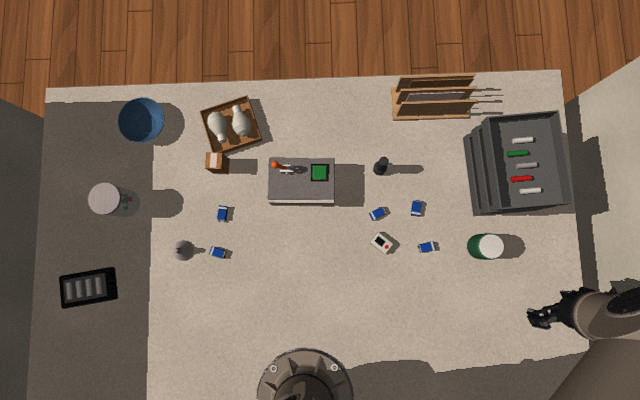

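View pics/wrist0.png

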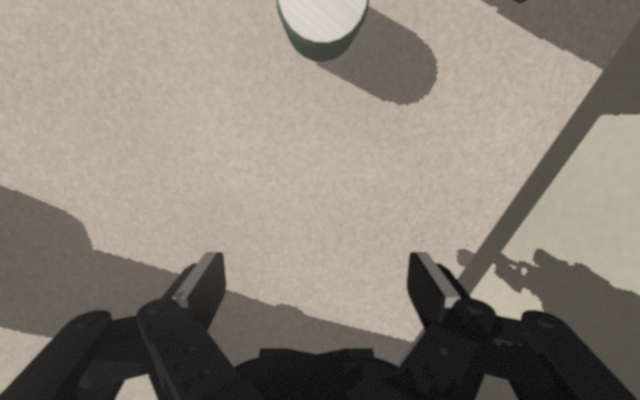

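```bash
cat > h.py <<'E'
import numpy as np,cv2,json
from station import arm
from scipy.spatial.transform import Rotation as Ro
def cap(n,tag):
    s=arm.read_state(); p,d=arm.get_image(n); cv2.imwrite(f"pics/{tag}.png",p[:,:,::-1]); return s,p,d
def ray(n,uv,s=None):
    m=arm.camera_model(n); uv=np.atleast_2d(uv).astype(float)
    v=np.c_[(uv[:,0]-m['cx'])/m['fx'],(uv[:,1]-m['cy'])/m['fy'],np.ones(len(uv))]
    if 'R' in m: R=m['R'].T; o=-R@m['t']
    else:
        Rt=Ro.from_euler('xyz',s['tcp_rot'],degrees=True).as_matrix(); T=m['T_tool_cam']
        R=Rt@T[:3,:3]; o=Rt@T[:3,3]+s['position']
    return o,v@R.T
def plane(n,uv,z,s=None):
    o,v=ray(n,uv,s); return o+v*((z-o[2])/v[:,2])[:,None]
def dep(n,uv,d,s=None):
    o,v=ray(n,uv,s); uv=np.atleast_2d(uv).astype(int); return o+v*d[uv[:,1],uv[:,0]][:,None]
def tri(rays):
    A=0;b=0
    for o,v in rays:
        v=np.ravel(v);v=v/np.linalg.norm(v);P=np.eye(3)-np.outer(v,v);A=A+P;b=b+P@o
    x=np.linalg.solve(A,b)
    return x,[np.linalg.norm((np.eye(3)-np.outer(np.ravel(v)/np.linalg.norm(v),np.ravel(v)/np.linalg.norm(v)))@(x-o)) for o,v in rays]
def proj(n,X,s=None):
    m=arm.camera_model(n);X=np.atleast_2d(X)
    if 'R' in m: c=X@m['R'].T+m['t']
    else:
        Rt=Ro.from_euler('xyz',s['tcp_rot'],degrees=True).as_matrix(); T=m['T_tool_cam']
        c=((X-s['position'])@Rt-T[:3,3])@T[:3,:3]
    return np.c_[c[:,0]/c[:,2]*m['fx']+m['cx'],c[:,1]/c[:,2]*m['fy']+m['cy']]
def blobs(mask,amin=15):
    n,l,st,c=cv2.connectedComponentsWithStats(mask.astype(np.uint8)); 
    return [(c[i],st[i,4],l==i) for i in range(1,n) if st[i,4]>=amin]
def hsv(p): return cv2.cvtColor(p,cv2.COLOR_RGB2HSV)
def blue(p):
    h=hsv(p); return (h[...,0]>105)&(h[...,0]<125)&(h[...,1]>150)&(h[...,2]>60)
def green(p):
    h=hsv(p); return (h[...,0]>50)&(h[...,0]<75)&(h[...,1]>150)&(h[...,2]>60)
def orange(p):
    h=hsv(p); return ((h[...,0]<13))&(h[...,1]>180)&(h[...,2]>120)
E
python3 - <<'E'
from h import *
for n in("top","scene"):
    z=np.load(f"/tmp/{n}0.npz");p,d=z['p'],z['d']
    for nm,f in(("blue",blue),("green",green),("orange",orange)):
        for c,a,m in blobs(f(p),6):
            X=np.median(dep(n,np.argwhere(m)[:,::-1],d),axis=0)
            print(n,nm,c.round(1),a,X.round(0),plane(n,c,15)[0].round(0))
E
```

```text
top blue [416.1 206.1] 85 [ 562. -357.   16.] [ 562. -358.   15.]
top blue [378.3 212.4] 77 [ 546. -240.   16.] [ 545. -241.   15.]
top blue [221.4 213.7] 77 [553. 248.  18.] [554. 248.  15.]
top blue [370.7 216. ] 7 [ 534. -217.   16.] [ 535. -217.   15.]
top blue [425.6 246.8] 83 [ 436. -380.   17.] [ 436. -380.   15.]
top blue [217.6 252. ] 76 [435. 258.  16.] [435. 259.  15.]
top green [516.5 152.9] 88 [ 681. -599.  178.] [ 720. -678.   15.]
top green [319.4 171.8] 153 [661. -65.  98.] [678. -61.  15.]
top orange [274.2 164. ] 27 [673.  59. 164.] [708.  81.  15.]
top orange [520.3 178. ] 86 [ 613. -605.  178.] [ 641. -683.   15.]
top orange [386.1 246.1] 8 [ 441. -259.   27.] [ 441. -261.   15.]
scene blue [355.3 156.8] 51 [445. 256.  16.] [445. 254.  15.]
scene blue [380.2 168.8] 43 [555. 241.  16.] [556. 241.  15.]
scene blue [281.  245.5] 86 [ 549. -239.   17.] [ 548. -238.   15.]
scene blue [211.3 257.6] 118 [ 444. -379.   17.] [ 442. -378.   15.]
scene blue [203.9 265.2] 35 [ 443. -403.   11.] [ 448. -406.   15.]
scene blue [249.7 275.6] 110 [ 562. -360.   17.] [ 560. -359.   15.]
scene green [357.8 205.9] 144 [667. -66.  98.] [611.  25.  15.]
scene green [176.1 339.3] 285 [ 687. -604.  177.] [ 568. -567.   15.]
scene orange [388.8 167. ] 23 [680.  54. 163.] [573. 269.  15.]
scene orange [384.  178.3] 27 [676.  44. 130.] [596. 199.  15.]
scene orange [246.5 229. ] 8 [ 442. -259.   28.] [ 430. -250.   15.]
scene orange [149.  316.5] 237 [ 617. -608.  177.] [ 476. -571.   15.]
```

```bash
python3 - <<'E'
import cv2
a=cv2.imread('pics/top0.png')
cv2.imwrite('pics/t0z.png',cv2.resize(a[140:270,170:450],None,fx=2.8,fy=2.8,interpolation=cv2.INTER_CUBIC))
a=cv2.imread('pics/scene0.png')
cv2.imwrite('pics/s0z.png',cv2.resize(a[120:300,190:450],None,fx=3,fy=3,interpolation=cv2.INTER_CUBIC))
E
```

```text
(no output)
```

View pics/t0z.png

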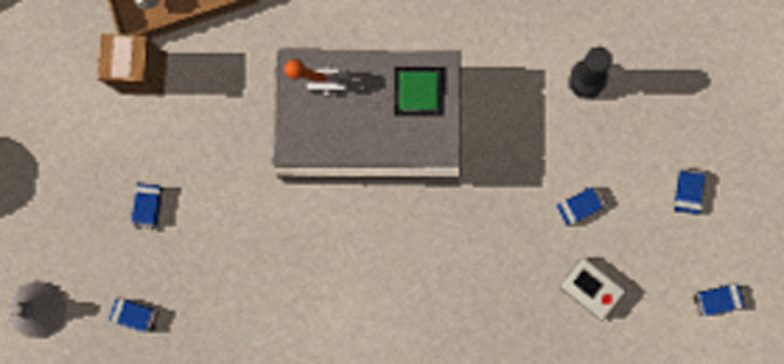

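View pics/s0z.png

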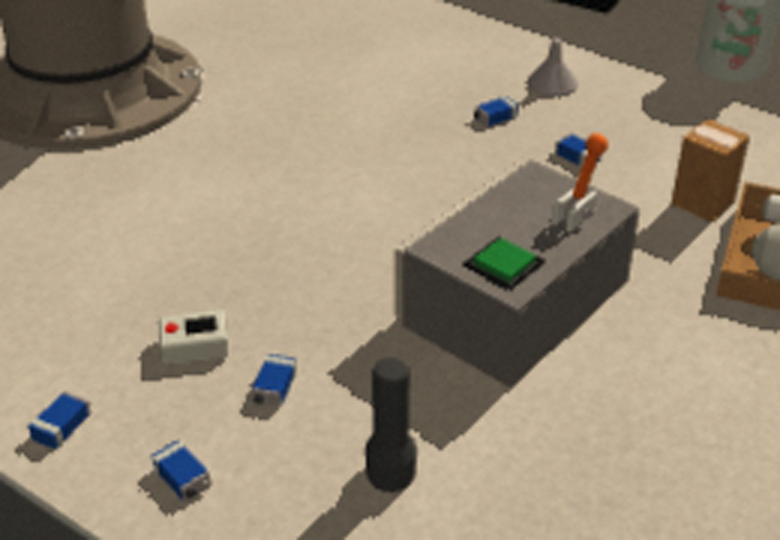

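```bash
python3 - <<'E'
from h import *
for n in("top","scene"):
    z=np.load(f"/tmp/{n}0.npz");p,d=z['p'],z['d']
    uv=np.argwhere(d>0)[:,::-1]; X=dep(n,uv,d)
    m=(abs(X[:,2]-88)<6)&(abs(X[:,0]-640)<110)&(abs(X[:,1]+15)<150)
    P=X[m]; r=cv2.minAreaRect(P[:,:2].astype(np.float32)); print(n,m.sum(),r,cv2.boxPoints(r).round(1).tolist(),np.median(P[:,2]))
    m=(abs(X[:,2])<10)&(abs(X[:,0]-500)<50)&(abs(X[:,1])<150); print('shelf z',np.median(X[m,2]))
E
```

```text
top 2575 ((641.014892578125, -8.234443664550781), (196.36492919921875, 135.431640625), 87.6270751953125) [[569.2999877929688, -103.5], [704.5999755859375, -109.0999984741211], [712.7000122070312, 87.0999984741211], [577.4000244140625, 92.69999694824219]] 89.25293808151218
shelf z -0.46547835029002727
scene 1899 ((644.251953125, -6.7735748291015625), (199.67236328125, 137.4931640625), 87.63034057617188) [[571.4000244140625, -103.69999694824219], [708.7999877929688, -109.4000015258789], [717.0999755859375, 90.0999984741211], [579.7000122070312, 95.80000305175781]] 89.28284748391354
shelf z -0.37200732492055977
```

>>> drive_tool(steps=[[[0,-1,0,0,0,0,1],[0,-1,0,0,0,0,1],[0,-1,0,0,0,0,1],[0,-1,0,0,0,0,1],[0,-1,0,0,0,0,1],[0,-1,0,0,0,0,1],[0,-1,0,0,0,0,1],[0,-1,0,0,0,0,1],[0,-1,0,0,0,0,1],[0,-1,0,0,0,0,1],[0,-1,0,0,0,0,1],[0,-1,0,0,0,0,1],[0,-0.35,0,0,0,0,1],[0,0,0,0,0,0,1]]])

```text
clock: 1.32
position: [293.9, -607.5, 231.0]
tcp_rot: [-90.0, 0.0, -2.3]
ft_force: [0.3, 0.1, -0.0]
width: -0.001
```

>>> drive_tool(steps=[[[0,0,0,0.443,0,0.916,1],[0,0,0,0.443,0,0.916,1],[0,0,0,0.443,0,0.916,1],[0,0,0,0.443,0,0.916,1],[0,0,0,0.443,0,0.916,1],[0,0,0,0.443,0,0.916,1],[0,0,0,0.443,0,0.916,1],[0,0,0,0.443,0,0.916,1],[0,0,0,0.443,0,0.916,1],[0,0,0,0.443,0,0.916,1],[0,0,0,0.443,0,0.916,1],[0,0,0,0.443,0,0.916,1],[0,0,0,0.443,0,0.916,1],[0,0,0,0.443,0,0.916,1],[0,0,0,0.443,0,0.916,1],[0,0,0,0.443,0,0.916,1],[0,0,0,0.443,0,0.916,1],[0,0,0,0.443,0,0.916,1],[0,0,0,0.443,0,0.916,1],[0,0,0,0.443,0,0.916,1]]])

```text
clock: 2.98
position: [679.7, 111.4, 231.2]
tcp_rot: [-90.0, 0.0, -2.5]
ft_force: [0.7, -1.0, 0.2]
width: 0.004
```

```bash
python3 - <<'E'
from h import *
s,p,d=cap("wrist","w1"); print(s['position'],s['tcp_rot'])
for c,a,m in blobs(orange(p),20): print(c,a,np.median(dep("wrist",np.argwhere(m)[:,::-1],d,s),axis=0))
E
```

```text
[679.7171583  111.35992486 231.15651283] [-9.00107305e+01  1.17671868e-02 -2.54556331e+00]
```

View pics/w1.png

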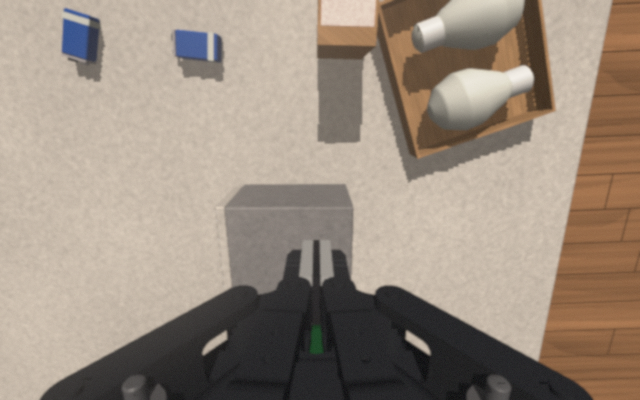

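>>> drive_tool(steps=[[[0,0,0,0,0.7,0,1],[0,0,0,0,0.7,0,1],[0,0,0,0,0.7,0,1],[0,0,0,0,0,0,1],[0,0,0,0,0,-0.3,1],[0,0,0,0,0,-0.3,1],[0,0,0,0,0,-0.2,1],[0,0,0,0,0,-0.2,1],[0,0,0,0,0,-0.2,1],[0,0,0,0,0,-0.2,1],[0,0,0,0,0,-0.2,1],[0,0,0,0,0,-0.2,1],[0,0,0,0,0,-0.1,1],[0,0,0,0,0,-0.1,1],[0,0,0,0,0,0,1]]])

```text
clock: 4.28
position: [675.6, 28.6, 147.1]
tcp_rot: [-90.0, 0.0, -2.5]
ft_force: [-0.6, 0.1, 0.1]
width: -0.002
```

```bash
python3 - <<'E'
from h import *
for n in("top","scene"):
    s,p,d=cap(n,n+"1")
    for c,a,m in blobs(orange(p),8): print(n,c.round(1),a,np.median(dep(n,np.argwhere(m)[:,::-1],d),axis=0).round(0))
a=cv2.imread('pics/scene1.png'); cv2.imwrite('pics/s1z.png',cv2.resize(a[100:300,300:450],None,fx=3,fy=3))
E
```

```text
top [520.7 178.1] 93 [ 612. -606.  177.]
top [386.1 246.1] 8 [ 441. -259.   29.]
scene [378.  175.3] 24 [678.   2. 163.]
scene [246.5 229. ] 8 [ 441. -258.   28.]
scene [149.  316.6] 245 [ 617. -608.  177.]
```

View pics/s1z.png

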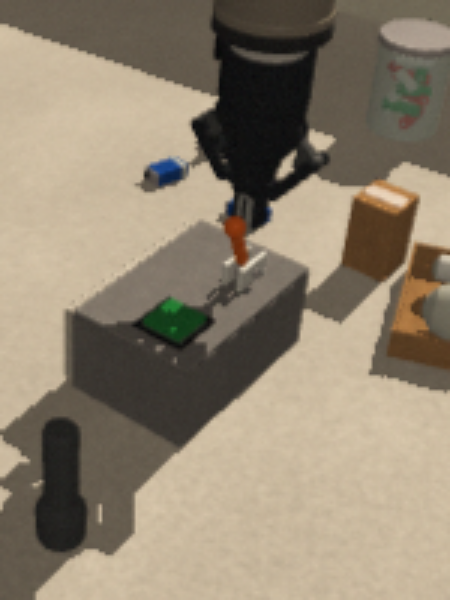

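>>> drive_tool(steps=[[[0,0,0,0,0,-0.06,1],[0,0,0,0,0,-0.06,1],[0,0,0,0,0,-0.06,1],[0,0,0,0,0,0,1],[0,0,0,0,0,0,1],[0,0,0,0,0,0,1]]])

```text
clock: 4.88
position: [675.5, 22.4, 147.4]
tcp_rot: [-90.0, -0.0, -2.4]
ft_force: [-0.3, 0.7, -0.4]
width: -0.002
```

```bash
python3 - <<'E'
from h import *
for n in("top","scene"):
    s,p,d=cap(n,n+"2")
    for c,a,m in blobs(orange(p),8): print(n,c.round(1),a,np.median(dep(n,np.argwhere(m)[:,::-1],d),axis=0).round(0))
E
```

```text
top [520.5 178. ] 89 [ 613. -606.  177.]
scene [376.6 177.2] 28 [678.  -4. 160.]
scene [246.5 229. ] 8 [ 442. -259.   28.]
scene [149.  316.6] 244 [ 617. -607.  177.]
```

>>> drive_tool(steps=[[[0,0,0,0,0,-0.06,1],[0,0,0,0,0,-0.06,1],[0,0,0,0,0,0,1],[0,0,0,0,0,0,1]]])

```text
clock: 5.32
position: [675.2, 18.8, 147.3]
tcp_rot: [-89.9, -0.0, -2.4]
ft_force: [0.4, 6.5, -2.6]
width: -0.001
```

>>> drive_tool(steps=[[[0,0,0,0,0,0.2,1],[0,0,0,0,-0.7,0,1],[0,0,0,0,-0.7,0,1],[0,0,0,0,-0.7,0,1],[0,0,0,-0.12,0,-0.78,1],[0,0,0,-0.11,0,-0.78,1],[0,0,0,0,0,-0.78,1],[0,0,0,0,0,0,1],[0,0,0,0,0,0,1]]])

```text
clock: 6.07
position: [662.2, -70.0, 231.4]
tcp_rot: [-90.1, 0.0, -2.6]
ft_force: [0.3, 1.0, -1.0]
width: 0.001
```

```bash
python3 - <<'E'
from h import *
s,p,d=cap("scene","scene3"); print(s['position'])
for c,a,m in blobs(orange(p),8): print(c.round(1),a,np.median(dep("scene",np.argwhere(m)[:,::-1],d),axis=0).round(0))
s,p,d=cap("wrist","w3");
for c,a,m in blobs(orange(p)): print(c.round(1),a,np.median(dep("wrist",np.argwhere(m)[:,::-1],d,s),axis=0).round(0))
E
```

```text
[662.23081583 -69.98193306 231.36787218]
[376.  177.7] 33 [678.  -6. 160.]
[246.5 229. ] 8 [ 442. -258.   27.]
[135.8 325.5] 13 [ 616. -630.  178.]
```

View pics/w3.png

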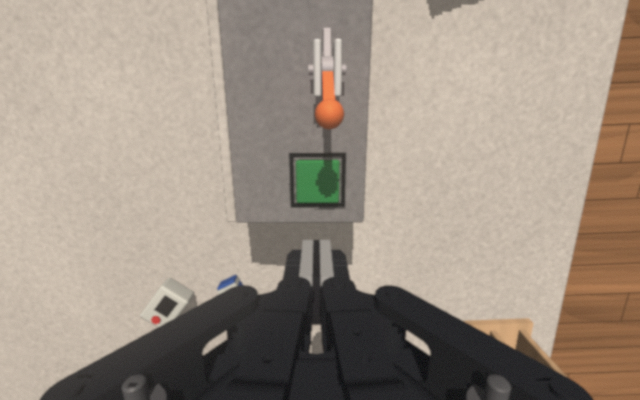

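View pics/scene3.png

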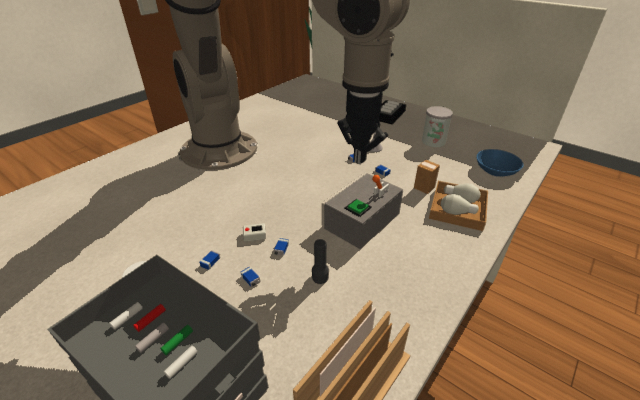

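```bash
python3 - <<'E'
from h import *
s=arm.read_state(); print(s['clock'],s['position'],proj("scene",s['position']))
s,p,d=cap("wrist","w3b")
for nm,f in(("g",green),("o",orange)):
  for c,a,m in blobs(f(p),100):
    print(nm,c.round(1),a,plane("wrist",c,98.5,s).round(1),plane("wrist",c,157,s).round(1),np.median(dep("wrist",np.argwhere(m)[:,::-1],d,s),axis=0).round(0))
E
```

```text
6.1667 [662.46072604 -66.77986014 231.34328895] [[359.54578519 161.50828392]]
```

```bash
python3 - <<'E'
from h import *
s,p,d=cap("wrist","w3c")
print(s['position'],s['tcp_rot'],p[170,305],p[108,328],hsv(p)[108,328],hsv(p)[170,305])
g=p.astype(int); m=(g[...,1]>1.6*g[...,0])&(g[...,1]>1.6*g[...,2])
for c,a,mm in blobs(m,100): print(c,a,plane("wrist",c,98.5,s),np.median(dep("wrist",np.argwhere(mm)[:,::-1],d,s),axis=0))
m=(g[...,0]>2*g[...,1])&(g[...,0]>2*g[...,2])
for c,a,mm in blobs(m,100): print('o',c,a,np.median(dep("wrist",np.argwhere(mm)[:,::-1],d,s),axis=0))
E
```

```text
[662.52584954 -66.25404915 231.35866915] [-8.99722193e+01 -8.23172296e-04 -2.35968769e+00] [ 73 134  80] [241 140  82] [ 11 168 241] [ 63 116 134]
[311.28426863 184.87212511] 1087 [[658.91633716 -63.43002379  98.5       ]] [657.92246546 -64.39502835  98.4639233 ]
```

>>> drive_tool(steps=[[[0,0,0,0,0.8,0,1],[0,0,0,0,0.8,0,1],[0,0,0,0,0.8,0,1],[0,0,0,0,0.8,0,1],[0,0,0,0,0.1,0,1],[0,0,0,0,0.1,0,1],[0,0,0,0,0.08,0,1],[0,0,0,0,0,0,1],[0,0,0,0,0,0,1],[0,0,0,0,0,0,1],[0,0,0,0,0,0,1],[0,0,0,0,0,0,1]]])

```text
clock: 7.27
position: [663.3, -67.3, 93.1]
tcp_rot: [-90.0, -0.1, -2.4]
ft_force: [1.9, 1.7, 3.1]
width: 0.0
```

```bash
python3 - <<'E'
from h import *
s,p,d=cap("scene","scene4"); print(s['position'],s['ft_force'])
E
```

```text
[663.25052299 -67.27353739  93.13673293] [1.90583516 1.72708821 3.12837512]
```

View pics/scene4.png

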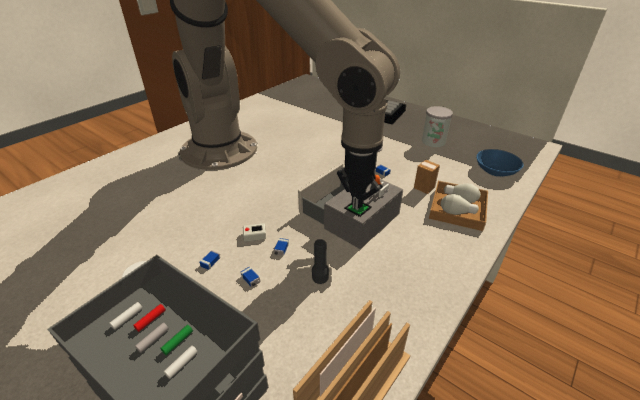

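>>> drive_tool(steps=[[[0,0,0,0,-0.8,0,1],[0,0,0,0,-0.9,0,0.3],[0,0,0,0,-0.9,0,0],[0,0,0,0,-0.9,0,0],[0,0,0,-0.7,0,-0.7,0],[0,0,0,-0.7,0,-0.7,0],[0,0,0,0,0,0,0]]])

```text
clock: 7.9
position: [599.7, -127.7, 232.5]
tcp_rot: [-90.2, 0.1, -2.8]
ft_force: [1.4, -1.1, -0.7]
width: 0.5
```

```bash
cat > bat.py <<'E'
from h import *
import sys
def bats(n,p,s=None,amin=15,z=17.5):
    g=p.astype(int); b=((g[...,2]>1.5*g[...,0])&(g[...,2]>1.25*g[...,1])&(g[...,2]>50)).astype(np.uint8)
    b=cv2.morphologyEx(b,cv2.MORPH_CLOSE,np.ones((5,5),np.uint8)) if n!='x' else b
    out=[]
    for c,a,m in blobs(b,amin):
        uv=np.argwhere(m)[:,::-1]; P=plane(n,uv,z,s)[:,:2]
        r=cv2.minAreaRect(P.astype(np.float32)); w,h=r[1]; ang=r[2] if w>h else r[2]+90
        out.append((np.array(r[0]),(ang+90)%180-90,sorted(r[1]),a,c))
    return out
E
python3 - <<'E'
from bat import *
s=arm.read_state(); print(s['clock'],s['q'].round(0),s['position'])
for n in("top","scene"):
    s,p,d=cap(n,n+"5"); np.savez(f"/tmp/{n}5.npz",p=p,d=d)
    for b in bats(n,p): print(n,b[0].round(0),round(b[1]),np.round(b[2]),b[3],b[4].round(0))
a=cv2.imread('pics/top5.png'); cv2.imwrite('pics/t5z.png',cv2.resize(a[140:270,170:450],None,fx=2.8,fy=2.8,interpolation=cv2.INTER_CUBIC))
E
```

```text
7.9 [ 25.  20. -25.  99.  10.  63.  -5.] [ 599.680204   -127.69198954  232.48282497]
top [866. 512.] 1 [144. 148.] 1569 [141. 120.]
top [ 555. -356.] -11 [28. 43.] 128 [416. 208.]
top [558. 247.] -9 [25. 43.] 109 [222. 213.]
top [ 437. -385.] -77 [25. 43.] 123 [427. 247.]
top [436. 263.] 71 [26. 41.] 112 [216. 252.]
scene [858. 539.] -34 [146. 154.] 762 [499. 162.]
scene [449. 251.] -41 [33. 52.] 58 [355. 157.]
scene [568. 236.] -7 [42. 52.] 94 [382. 170.]
scene [ 551. -241.] -66 [30. 38.] 102 [281. 246.]
scene [ 446. -388.] -81 [36. 50.] 196 [209. 260.]
scene [ 565. -362.] -9 [30. 42.] 138 [249. 276.]
```

View pics/t5z.png

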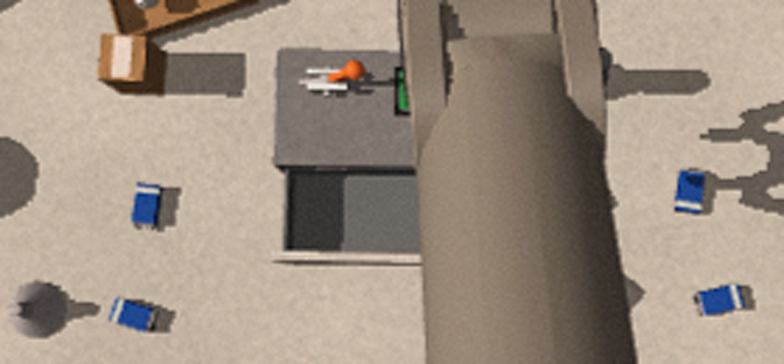

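View pics/scene5.png

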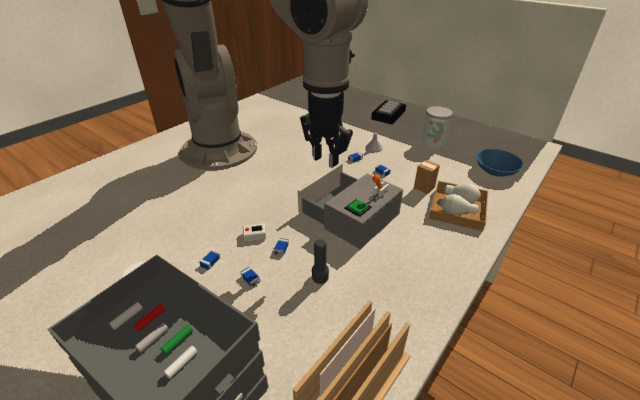

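>>> drive_tool(steps=[[[0,0,0,-0.38,0.3,-0.95,0],[0,0,0,-0.38,0.3,-0.95,0],[0,0,0,-0.37,0.3,-0.95,0],[0,-1,0,0,0.2,0,0],[0,-1,0,0,0.2,0,0],[0,-1,0,0,0,0,0],[0,-1,0,0,0,0,0],[0,-1,0,0,0,0,0],[0,-0.9,0,0,0,0,0],[0,0,0,0,0,0,0],[0,0,0,0,0,0,0],[0,0,0,0,0,0,0]]])

```text
clock: 9.0
position: [555.4, -230.2, 180.7]
tcp_rot: [-90.0, 0.0, 26.9]
ft_force: [-0.2, 0.5, -0.0]
width: 0.502
```

```bash
cat > look.py <<'E'
from bat import *
tag=sys.argv[1]
s,p,d=cap("wrist",tag); print('clock',round(s['clock'],2),s['position'].round(1),s['tcp_rot'].round(2),'q',s['q'].round(0))
g=p.astype(int)
for b in bats("wrist",p,s,amin=300):
    u,v=b[4].astype(int); print(b[0].round(1),'ang',round(b[1],1),np.round(b[2],1),b[3],b[4].round(0), 'depthz',dep("wrist",b[4],d,s)[0].round(1))
    ty=np.radians(s['tcp_rot'][2]); X=np.array([np.cos(ty),np.sin(ty)]);Z=np.array([-X[1],X[0]]); e=b[0]-s['position'][:2]
    print('   tool shift units x %.3f z %.3f'%(e@X/40,e@Z/40),'turn for jaws (y units)', round(-(((b[1]+90-s['tcp_rot'][2])+90)%180-90)/5,2))
E
python3 look.py w6
```

```text
clock 9.0 [ 555.4 -230.2  180.7] [-89.98   0.    26.94] q [ 39.  23. -28. 103.  13.  57.  32.]
[ 547.6 -239.2] ang -63.2 [23.6 30.3] 710 [304. 183.] depthz [ 547.4 -238.7   18.4]
   tool shift units x -0.277 z -0.111 turn for jaws (y units) 0.02
[ 438.8 -378.6] ang -77.3 [24.9 31.9] 615 [157. 251.] depthz [ 438.8 -378.    17.9]
   tool shift units x -4.280 z -1.986 turn for jaws (y units) 2.84
```

View pics/w6.png

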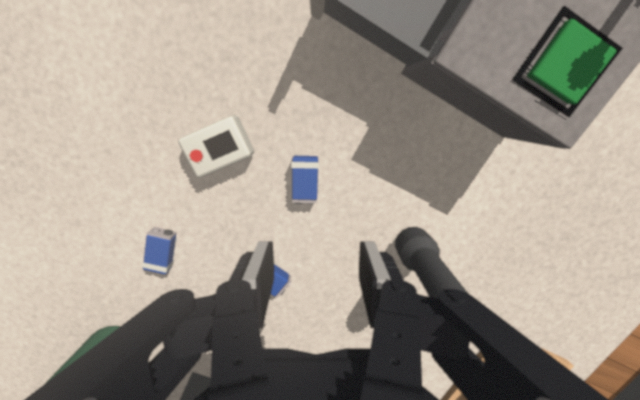

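>>> drive_tool(steps=[[[0,0,0,-0.277,0,0,0],[0,0,0,0,0.9,0,0],[0,0,0,0,0.9,0,0],[0,0,0,0,0.9,0,0],[0,0,0,0,0.9,0,0],[0,0,0,0,0.5,0,0],[0,0,0,0,0.3,0,0],[0,0,0,0,0,0,0],[0,0,0,0,0,0,1],[0,0,0,0,0,0,1],[0,0,0,0,0,0,1],[0,0,0,0,0,0,1],[0,0,0,0,0,0,1],[0,0,0,0,0,0,1]]], grip_force=40)

```text
clock: 10.22
position: [546.1, -236.0, 6.3]
tcp_rot: [-90.1, -0.1, 27.1]
ft_force: [-1.7, -0.3, 10.0]
width: 0.297
```

>>> drive_tool(steps=[[[0,0,0,0,-0.9,0,1],[0,0,0,0,-0.9,0,1],[0,0,0,0,-0.9,0,1],[0,0,0,0,-0.9,0,1],[0,0,0,0.376,-0.2,0.836,1],[0,0,0,0.376,0,0.836,1],[0,0,0,0.376,0,0.836,1],[0,0,0,0.376,0,0.836,1],[0,0,0,0.376,0,0.836,1],[0,-1,0,0,0,0,1],[0,-1,0,0,0,0,1],[0,-1,0,0,0,0,1],[0,-1,0,0,0,0,1],[0,-1,0,0,0,0,1],[0,-1,0,0,0,0,1],[0,-1,0,0,0,0,1],[0,-1,0,0,0,0,1],[0,-1,0,0,0,0,1],[0,-1,0,0,0,0,1],[0,-1,0,0,0,0,1]]])

```text
clock: 11.88
position: [536.3, -52.6, 157.5]
tcp_rot: [-90.0, 0.0, 82.3]
ft_force: [-0.1, -0.4, -1.3]
width: 0.297
```

>>> drive_tool(steps=[[[0,-1,0,0,0,0,1],[0,-0.12,0,0,0,0,1],[0,0,0,0,0,0,1],[0,0,0,0,0,0,1]]])

```text
clock: 12.22
position: [536.2, -52.6, 157.2]
tcp_rot: [-90.0, 0.0, 87.5]
ft_force: [0.1, -1.3, -1.2]
width: 0.302
```

```bash
python3 look.py w7
```

```text
clock 12.22 [536.2 -52.6 157.2] [-9.002e+01  1.000e-02  8.749e+01] q [ 35.  22. -45. 112.  19.  54.  69.]
[554.8 239.7] ang 82.1 [33.9 36.9] 1083 [624. 191.] depthz [555.3 236.9  17.5]
   tool shift units x 7.320 z -0.143 turn for jaws (y units) -16.91
[ 565.2 -346.6] ang -19.2 [29.1 31.9] 684 [ 13. 226.] depthz [461.9 -49.2 299.7]
   tool shift units x -7.310 z -1.044 turn for jaws (y units) 3.33
[572.3 -53.4] ang 87.4 [17.6 53.7] 926 [316. 221.] depthz [514.2 -51.2 166.8]
   tool shift units x 0.019 z -0.902 turn for jaws (y units) -17.98
[631.4 -56.1] ang -2.6 [57.6 68.4] 3271 [316. 273.] depthz [541.  -52.5 166.9]
   tool shift units x 0.017 z -2.380 turn for jaws (y units) 0.02
```

View pics/w7.png

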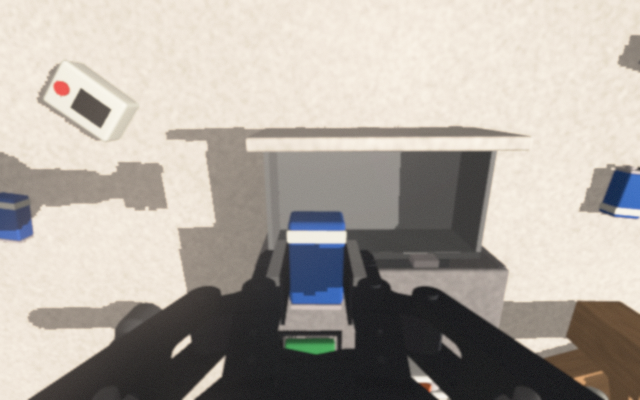

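```bash
python3 - <<'E'
from h import *
s=arm.read_state()
def c(P):
    e=P[:,:2]-[585,-5.1]; a=np.radians(-2.37);X=np.array([np.cos(a),np.sin(a)]);Y=np.array([-X[1],X[0]]); return np.c_[e@X,e@Y,P[:,2]].round(1)
print('bat',c(plane("wrist",[[316,211],[316,302],[288,240],[346,240]],167.5,s)))
print('front top outer/inner corners',c(plane("wrist",[[249,137],[527,135],[248,150],[529,150]],87,s)))
print('rim inner',c(plane("wrist",[[277,152],[490,152],[274,235],[484,235]],60,s)))
print('cab front top',c(plane("wrist",[[375,268],[505,268],[505,298]],90,s)))
E
```

```text
bat [[-74.  -49.1 167.5]
 [-26.3 -49.3 167.5]
 [-59.8 -62.1 167.5]
 [-59.7 -35.3 167.5]]
front top outer/inner corners [[-98.3 -94.1  87. ]
 [-99.   92.9  87. ]
 [-89.6 -95.4  87. ]
 [-88.9  96.3  87. ]]
rim inner [[-84.  -79.   60. ]
 [-83.4  85.   60. ]
 [-14.6 -84.3  60. ]
 [-13.9  91.1  60. ]]
cab front top [[-0.5 -4.7 90. ]
 [-0.1 93.7 90. ]
 [26.2 98.3 90. ]]
```

>>> drive_tool(steps=[[[0,0,0,0,0.8,0,1],[0,0,0,0,0.8,0,1],[0,0,0,0,0.8,0,1],[0,0,0,0,0.5,0,1],[0,0,0,0,0.3,0,1],[0,0,0,0,0.2,0,1],[0,0,0,0,0.08,0,1],[0,0,0,0,0,0,1],[0,0,0,0,0,0,1]]])

```text
clock: 13.02
position: [536.9, -52.5, 18.7]
tcp_rot: [-90.1, 0.0, 87.7]
ft_force: [0.4, 0.7, -0.3]
width: 0.294
```

Release and rise, then see.

>>> drive_tool(steps=[[[0,0,0,0,0,0,0.3],[0,0,0,0,0,0,0.15],[0,0,0,0,0,0,0.15],[0,0,0,0,-0.3,0,0.15],[0,0,0,0,-0.8,0,0.15],[0,0,0,0,-0.8,0,0],[0,0,0,0,-0.8,0,0],[0,0,0,0,-0.8,0,0],[0,0,0,0,-0.8,0,0],[0,0,0,0,0,0,0],[0,0,0,0,0,0,0]]])

```text
clock: 13.93
position: [537.0, -52.6, 192.3]
tcp_rot: [-90.2, 0.1, 87.7]
ft_force: [-0.4, 0.5, 0.2]
width: 0.503
```

```bash
python3 look.py w8;python3 - <<'E'
from bat import *
for n in("top","scene"):
    s,p,d=cap(n,n+"8")
    for b in bats(n,p): print(n,b[0].round(0),round(b[1]),np.round(b[2]),b[3],b[4].round(0))
E
```

```text
clock 13.93 [537.  -52.6 192.3] [-9.020e+01  6.000e-02  8.765e+01] q [ 37.  20. -46. 110.  17.  57.  71.]
[440.6 242.2] ang 14.7 [24.3 34.4] 465 [632.  62.] depthz [440.6 247.7  17.9]
   tool shift units x 7.266 z 2.709 turn for jaws (y units) -3.41
[555.3 241.9] ang 81.1 [33.1 38. ] 1078 [598. 181.] depthz [554.9 241.7  17.8]
   tool shift units x 7.377 z -0.156 turn for jaws (y units) -16.7
[544.2 -52.3] ang -3.1 [26.2 32.5] 768 [316. 182.] depthz [541.4 -52.4  26.1]
   tool shift units x 0.017 z -0.181 turn for jaws (y units) 0.15
[ 561.3 -350.9] ang 79.6 [34.2 36.5] 863 [ 40. 209.] depthz [ 562.  -350.9   17.5]
   tool shift units x -7.426 z -0.914 turn for jaws (y units) -16.4
top [866. 512.] 2 [144. 148.] 1560 [141. 120.]
top [ 555. -356.] -11 [28. 44.] 127 [416. 208.]
top [558. 247.] -9 [25. 43.] 112 [222. 212.]
top [ 437. -385.] -77 [25. 43.] 123 [427. 247.]
top [436. 262.] 72 [26. 42.] 112 [216. 252.]
scene [858. 541.] 63 [150. 151.] 736 [499. 162.]
scene [449. 251.] -41 [33. 52.] 57 [355. 157.]
scene [568. 236.] -7 [42. 52.] 94 [382. 170.]
scene [525. -39.] -20 [15. 26.] 25 [321. 205.]
scene [ 446. -388.] -77 [35. 52.] 197 [209. 260.]
scene [ 561. -361.] -9 [30. 51.] 159 [249. 275.]
```

View pics/w8.png

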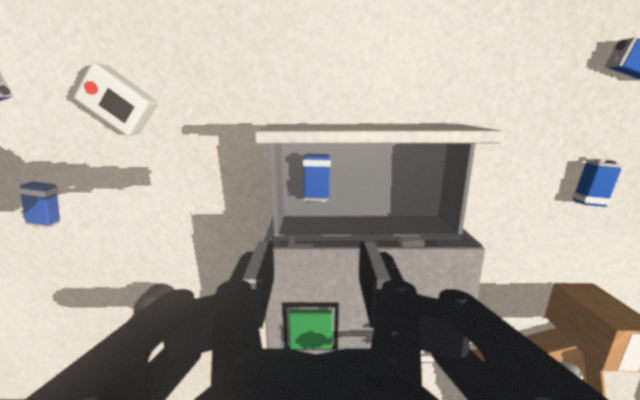

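>>> drive_tool(steps=[[[0,0,0,-0.944,0,-0.104,0],[0,0,0,-0.944,0,-0.104,0],[0,0,0,-0.944,0,-0.104,0],[0,0,0,-0.944,0,-0.104,0],[0,0,0,-0.944,0,-0.104,0],[0,0,0,-0.944,0,-0.104,0],[0,0,0,-0.944,0.2,-0.104,0],[0,0,0,-0.944,0.3,-0.104,0],[0,0.9,0,0,0.3,0,0],[0,0.83,0,0,0.2,0,0],[0,0,0,0,0,0,0],[0,0,0,0,0,0,0],[0,0,0,0,0,0,0]]])

```text
clock: 15.17
position: [557.5, -355.0, 149.8]
tcp_rot: [-90.0, -0.0, 79.2]
ft_force: [0.4, -0.6, -0.1]
width: 0.498
```

```bash
python3 look.py w9
```

```text
clock 15.17 [ 557.5 -355.   149.8] [-8.998e+01 -2.000e-02  7.923e+01] q [ 53.  32. -36.  96.  21.  59.  89.]
[ 438.4 -379.2] ang -78.0 [25.3 32.4] 1370 [258.  52.] depthz [ 438.3 -379.    18.5]
   tool shift units x -1.152 z 2.810 turn for jaws (y units) 13.45
[ 562.1 -358.1] ang -10.9 [24.1 30.6] 880 [313. 192.] depthz [ 561.7 -358.    17.9]
   tool shift units x -0.057 z -0.130 turn for jaws (y units) 0.02
```

View pics/w9.png

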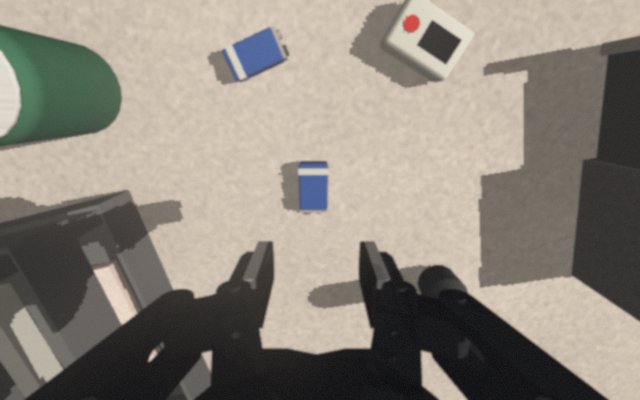

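>>> drive_tool(steps=[[[0,0,0,-0.057,0.7,-0.02,0],[0,0,0,0,0.9,0,0],[0,0,0,0,0.9,0,0],[0,0,0,0,0.7,0,0],[0,0,0,0,0.35,0,0],[0,0,0,0,0,0,0],[0,0,0,0,0,0,1],[0,0,0,0,0,0,1],[0,0,0,0,0,0,1],[0,0,0,0,0,0,1],[0,0,0,0,0,0,1],[0,0,0,0,0,0,1]]])

```text
clock: 16.22
position: [558.4, -358.6, 9.4]
tcp_rot: [-90.1, 0.1, 79.0]
ft_force: [-0.8, 1.1, 9.9]
width: 0.289
```

>>> drive_tool(steps=[[[0,0,0,0,-0.6,0,1],[0,0,0,0,-0.9,0,1],[0,0,0,0,-0.9,0,1],[0,0,0,0,-0.9,0,1],[0,0,0,0,-0.4,0,1],[0,0,0,0.959,0,0.236,1],[0,0,0,0.959,0,0.236,1],[0,0,0,0.959,0,0.236,1],[0,0,0,0.959,0,0.236,1],[0,0,0,0.959,0,0.236,1],[0,0,0,0.959,0,0.236,1],[0,0,0,0.959,0,0.236,1],[0,0,0,0.959,0,0.236,1],[0,0,0,0.959,0,0.236,1],[0,-0.9,0,0,0,0,1],[0,-0.79,0,0,0,0,1],[0,0,0,0,0,0,1],[0,0,0,0,0,0,1]]])

```text
clock: 17.72
position: [540.0, -3.2, 156.2]
tcp_rot: [-90.0, 0.0, 87.3]
ft_force: [-0.2, -0.1, -1.2]
width: 0.294
```

```bash
python3 look.py w10|head -1
```

```text
clock 17.72 [540.   -3.2 156.2] [-9.004e+01  1.000e-02  8.734e+01] q [ 31.  22. -45. 111.  20.  54.  63.]
```

View pics/w10.png

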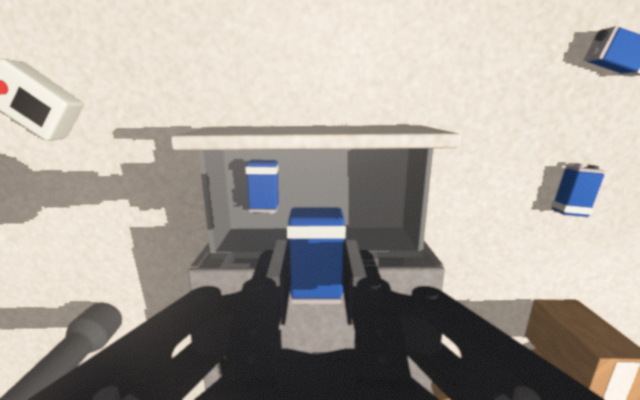

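>>> drive_tool(steps=[[[0,0,0,0,0.8,-0.08,1],[0,0,0,0,0.8,0,1],[0,0,0,0,0.8,0,1],[0,0,0,0,0.5,0,1],[0,0,0,0,0.3,0,1],[0,0,0,0,0.2,0,1],[0,0,0,0,0,0,1],[0,0,0,0,0,0,0.3],[0,0,0,0,0,0,0.15],[0,0,0,0,0,0,0.15],[0,0,0,0,-0.3,0,0.15],[0,0,0,0,-0.8,0,0.15],[0,0,0,0,-0.8,0,0],[0,0,0,0,-0.8,0,0],[0,0,0,0,-0.8,0,0],[0,0,0,0,-0.8,0,0],[0,0,0,0,0,0,0]]])

```text
clock: 19.18
position: [545.6, -2.3, 198.7]
tcp_rot: [-90.5, 0.0, 87.5]
ft_force: [1.7, -0.8, 1.3]
width: 0.498
```

```bash
python3 look.py w11;python3 - <<'E'
from bat import *
for n in("top",):
    s,p,d=cap(n,n+"11")
    for b in bats(n,p): print(n,b[0].round(0),round(b[1]),np.round(b[2]),b[3],b[4].round(0))
E
```

```text
clock 19.18 [545.6  -2.3 198.7] [-9.047e+01  2.000e-02  8.749e+01] q [ 32.  20. -47. 109.  17.  58.  66.]
[438.2 255.5] ang 71.4 [28.8 39.4] 1143 [585.  51.] depthz [438.9 257.6  18.2]
   tool shift units x 6.322 z 2.964 turn for jaws (y units) -14.79
[555.4 243.4] ang 81.4 [33.5 35.1] 985 [548. 172.] depthz [555.2 243.2  17.7]
   tool shift units x 6.147 z 0.024 turn for jaws (y units) -16.78
[543.7 -53.2] ang -2.6 [28.5 31.5] 793 [268. 173.] depthz [540.9 -51.1  28.8]
   tool shift units x -1.272 z -0.010 turn for jaws (y units) 0.02
[549.3  -3.2] ang -2.6 [25.9 31.7] 746 [315. 177.] depthz [546.8  -3.1  27. ]
   tool shift units x -0.019 z -0.094 turn for jaws (y units) 0.02
top [866. 512.] 2 [144. 148.] 1567 [141. 120.]
top [558. 247.] -9 [25. 43.] 112 [222. 212.]
top [ 437. -385.] -77 [25. 43.] 122 [427. 247.]
top [436. 263.] 72 [26. 41.] 111 [216. 252.]
```

View pics/w11.png

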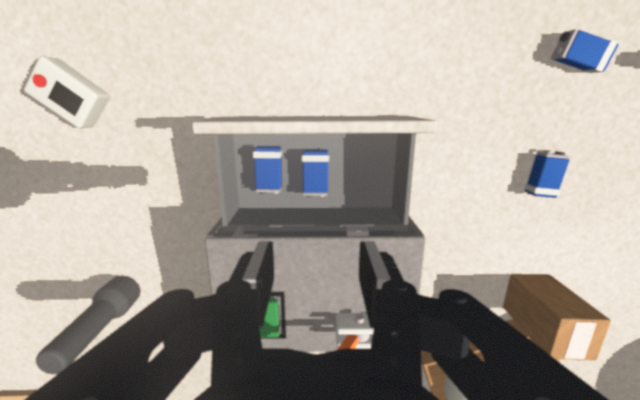

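>>> drive_tool(steps=[[[0,0,0,0.889,0,0,0],[0,0,0,0.889,0,0,0],[0,0,0,0.889,0,0,0],[0,0,0,0.889,0,0,0],[0,0,0,0.889,0,0,0],[0,0,0,0.889,0.2,0,0],[0,0,0,0.889,0.4,0,0],[0,0.7,0,0,0.4,0,0],[0,0.6,0,0,0.2,0,0],[0,0,0,0,0,0,0],[0,0,0,0,0,0,0],[0,0,0,0,0,0,0]]])

```text
clock: 20.28
position: [554.1, 245.3, 144.1]
tcp_rot: [-90.0, -0.0, 81.1]
ft_force: [0.6, -0.2, 0.6]
width: 0.501
```

```bash
python3 look.py w12
```

```text
clock 20.28 [554.1 245.3 144.1] [-90.    -0.    81.06] q [  4.  30. -44. 104.  24.  57.  30.]
[437.1 259.5] ang 70.8 [25.  31.7] 1416 [310.  43.] depthz [436.9 259.6  18.2]
   tool shift units x -0.105 z 2.946 turn for jaws (y units) -15.95
[556.6 249.1] ang -9.0 [23.7 31.7] 936 [320. 190.] depthz [556.1 249.1  17.6]
   tool shift units x 0.101 z -0.045 turn for jaws (y units) 0.02
[544.8 -39.7] ang -25.6 [18.8 41. ] 616 [  8. 225.] depthz [543.8 -39.9  19. ]
   tool shift units x -7.074 z -0.876 turn for jaws (y units) 3.33
[548.8  -4.3] ang 88.4 [34.2 40.1] 1391 [ 48. 223.] depthz [546.2   4.4  26.6]
   tool shift units x -6.186 z -0.839 turn for jaws (y units) 16.53
[832.1 532.6] ang 60.2 [31.9 82.5] 1016 [613. 386.] depthz [835.6 539.   14.4]
   tool shift units x 8.175 z -5.748 turn for jaws (y units) -13.84
```

View pics/w12.png

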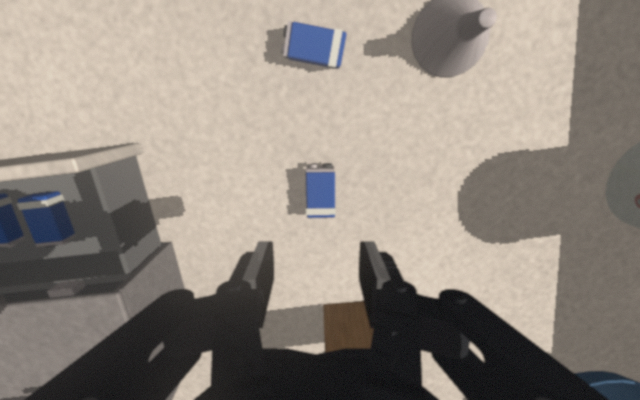

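>>> drive_tool(steps=[[[0,0,0,0.1,0.7,-0.11,0],[0,0,0,0,0.9,0,0],[0,0,0,0,0.8,0,0],[0,0,0,0,0.6,0,0],[0,0,0,0,0.35,0,0],[0,0,0,0,0,0,0],[0,0,0,0,0,0,1],[0,0,0,0,0,0,1],[0,0,0,0,0,0,1],[0,0,0,0,0,0,1],[0,0,0,0,0,0,1],[0,0,0,0,0,0,1]]])

```text
clock: 21.33
position: [560.0, 249.2, 11.3]
tcp_rot: [-90.1, -0.1, 81.0]
ft_force: [-0.3, -1.0, 9.1]
width: 0.29
```

>>> drive_tool(steps=[[[0,0,0,0,-0.6,0,1],[0,0,0,0,-0.9,0,1],[0,0,0,0,-0.9,0,1],[0,0,0,0,-0.9,0,1],[0,0,0,0,-0.3,0,1],[0,0,0,-0.837,0,-0.055,1],[0,0,0,-0.837,0,-0.055,1],[0,0,0,-0.837,0,-0.055,1],[0,0,0,-0.837,0,-0.055,1],[0,0,0,-0.837,0,-0.055,1],[0,0,0,-0.837,0,-0.055,1],[0,-0.7,0,0,0,0,1],[0,-0.6,0,0,0,0,1],[0,0,0,0,0,0,1],[0,0,0,0,0,0,1],[0,0,0,0,0,0,1]]])

```text
clock: 22.67
position: [540.6, 48.7, 153.9]
tcp_rot: [-90.0, -0.0, 87.4]
ft_force: [0.4, 0.1, -0.1]
width: 0.294
```

```bash
python3 look.py w13|head -1
```

```text
clock 22.67 [540.6  48.7 153.9] [-9.002e+01 -1.000e-02  8.740e+01] q [ 26.  23. -47. 111.  21.  54.  57.]
```

View pics/w13.png

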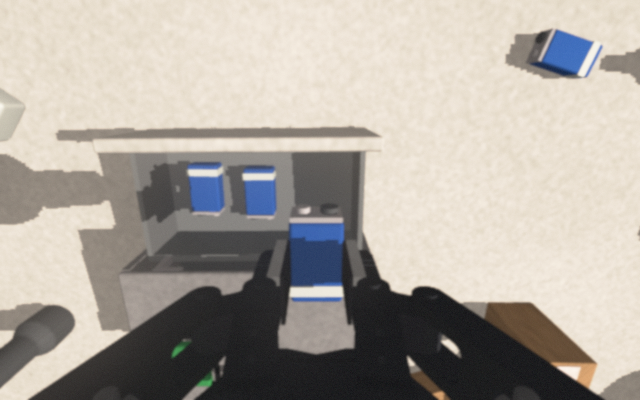

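>>> drive_tool(steps=[[[0,0,0,-0.06,0.8,0,1],[0,0,0,0,0.8,0,1],[0,0,0,0,0.8,0,1],[0,0,0,0,0.5,0,1],[0,0,0,0,0.3,0,1],[0,0,0,0,0.11,0,1],[0,0,0,0,0,0,1],[0,0,0,0,0,0,0.3],[0,0,0,0,0,0,0.2],[0,0,0,0,0,0,0.2],[0,0,0,0,-0.3,0,0.2],[0,0,0,0,-0.8,0,0.2],[0,0,0,0,-0.8,0,0],[0,0,0,0,-0.8,0,0],[0,0,0,0,-0.8,0,0],[0,0,0,0,-0.8,0,0],[0,0,0,0,0,0,0]]])

```text
clock: 24.13
position: [542.8, 47.0, 200.2]
tcp_rot: [-90.5, -0.0, 87.5]
ft_force: [1.7, 0.6, 0.5]
width: 0.496
```

```bash
python3 look.py w14;python3 - <<'E'
from bat import *
for n in("top",):
    s,p,d=cap(n,n+"14")
    for b in bats(n,p): print(n,b[0].round(0),round(b[1]),np.round(b[2]),b[3],b[4].round(0))
E
```

```text
clock 24.13 [542.8  47.  200.2] [-9.045e+01 -2.000e-02  8.749e+01] q [ 28.  20. -49. 109.  18.  58.  60.]
[438.1 257.4] ang 69.8 [28.2 35.4] 1074 [532.  57.] depthz [438.4 258.4  17.9]
   tool shift units x 5.140 z 2.844 turn for jaws (y units) -14.47
[539.8  46.5] ang -2.6 [25.8 32.5] 743 [315. 170.] depthz [537.9  46.3  26.5]
   tool shift units x -0.015 z 0.075 turn for jaws (y units) 0.02
[542.9 -53.3] ang -2.6 [30.5 33. ] 836 [222. 177.] depthz [540.9 -50.5  26.2]
   tool shift units x -2.505 z -0.112 turn for jaws (y units) 0.02
[549.5  -3.7] ang -2.6 [28.3 31. ] 756 [269. 181.] depthz [547.2  -2.3  25.6]
   tool shift units x -1.258 z -0.223 turn for jaws (y units) 0.02
[851.8 460.5] ang -9.4 [22.8 58.1] 333 [631. 384.] depthz [833.3 437.6  34.1]
   tool shift units x 10.666 z -7.267 turn for jaws (y units) 1.37
top [866. 512.] 2 [144. 148.] 1572 [141. 120.]
top [540.  -3.] -2 [28. 44.] 109 [302. 216.]
top [534. -54.] -1 [25. 40.] 119 [318. 217.]
top [ 437. -385.] -77 [25. 43.] 122 [427. 247.]
top [436. 263.] 72 [26. 41.] 111 [216. 252.]
```

View pics/w14.png

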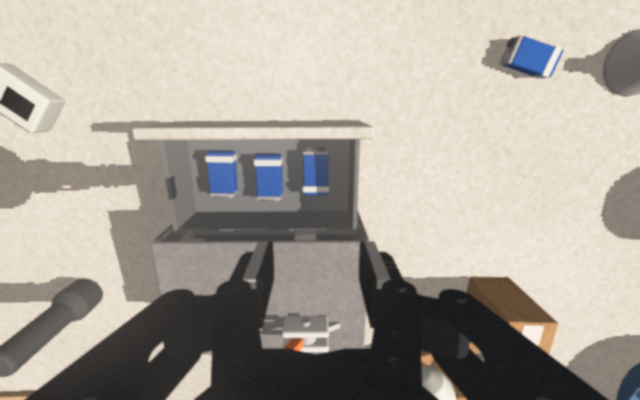

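>>> drive_tool(steps=[[[0,0,0,0.867,0,0.474,0],[0,0,0,0.867,0,0.474,0],[0,0,0,0.867,0,0.474,0],[0,0,0,0.867,0,0.474,0],[0,0,0,0.867,0,0.474,0],[0,0,0,0.867,0,0.474,0],[0,-1,0,0,0.1,0,0],[0,-1,0,0,0.1,0,0],[0,-1,0,0,0.1,0,0],[0,-1,0,0,0.1,0,0],[0,-1,0,0,0.1,0,0],[0,-1,0,0,0.1,0,0],[0,-1,0,0,0.1,0,0],[0,-1,0,0,0.1,0,0],[0,-1,0,0,0.1,0,0],[0,-1,0,0,0.1,0,0],[0,-1,0,0,0.1,0,0],[0,-1,0,0,0.1,0,0],[0,-1,0,0,0,0,0],[0,-1,0,0,0,0,0]]])

```text
clock: 25.9
position: [435.2, 258.4, 144.5]
tcp_rot: [-89.9, -0.1, 157.7]
ft_force: [0.1, 0.0, 0.7]
width: 0.501
```

>>> drive_tool(steps=[[[0,-0.7,0,0,0,0,0],[0,0,0,0,0,0,0],[0,0,0,0,0,0,0]]])

```text
clock: 26.15
position: [435.5, 258.6, 144.9]
tcp_rot: [-90.0, -0.1, 160.9]
ft_force: [-0.2, 0.1, -1.1]
width: 0.504
```

```bash
python3 look.py w15
```

```text
clock 26.15 [435.5 258.6 144.9] [-8.9970e+01 -6.0000e-02  1.6087e+02] q [ 15.  28. -66. 115.  31.  57.  94.]
[436.7 259.3] ang 70.8 [24.5 31.7] 937 [316. 189.] depthz [436.5 259.1  18.2]
   tool shift units x -0.022 z -0.025 turn for jaws (y units) 0.02
```

View pics/w15.png

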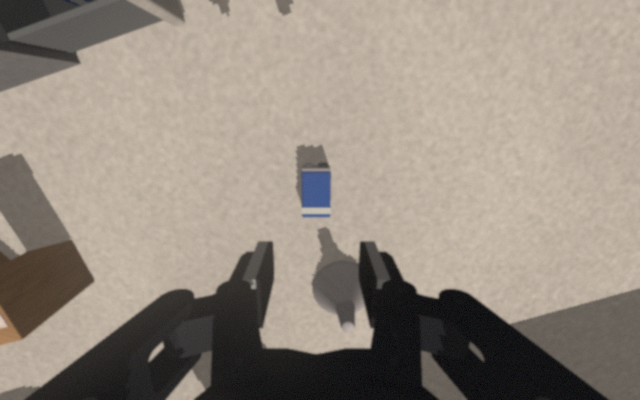

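>>> drive_tool(steps=[[[0,0,0,-0.02,0.7,-0.07,0],[0,0,0,0,0.9,0,0],[0,0,0,0,0.8,0,0],[0,0,0,0,0.6,0,0],[0,0,0,0,0.35,0,0],[0,0,0,0,0,0,0],[0,0,0,0,0,0,1],[0,0,0,0,0,0,1],[0,0,0,0,0,0,1],[0,0,0,0,0,0,1],[0,0,0,0,0,0,1],[0,0,0,0,0,0,1]]])

```text
clock: 27.2
position: [438.2, 261.3, 12.0]
tcp_rot: [-90.0, 0.1, 160.9]
ft_force: [-0.6, -2.0, 8.7]
width: 0.289
```

>>> drive_tool(steps=[[[0,0,0,0,-0.6,0,1],[0,0,0,0,-0.9,0,1],[0,0,0,0,-0.9,0,1],[0,0,0,0,-0.9,0,1],[0,0,0,0,-0.4,0,1],[0,0,0,-0.735,0,0.803,1],[0,0,0,-0.735,0,0.803,1],[0,0,0,-0.735,0,0.803,1],[0,0,0,-0.735,0,0.803,1],[0,0,0,-0.735,0,0.803,1],[0,0,0,-0.735,0,0.803,1],[0,1,0,0,0,0,1],[0,1,0,0,0,0,1],[0,1,0,0,0,0,1],[0,1,0,0,0,0,1],[0,1,0,0,0,0,1],[0,1,0,0,0,0,1],[0,1,0,0,0,0,1]]])

```text
clock: 28.7
position: [537.0, 31.8, 159.6]
tcp_rot: [-90.0, 0.0, 125.7]
ft_force: [-0.0, -0.1, 0.1]
width: 0.294
```

>>> drive_tool(steps=[[[0,1,0,0,0,0,1],[0,1,0,0,0,0,1],[0,1,0,0,0,0,1],[0,1,0,0,0,0,1],[0,1,0,0,0,0,1],[0,1,0,0,0,0,1],[0,1,0,0,0,0,1],[0,0.66,0,0,0,0,1],[0,0,0,0,0,0,1],[0,0,0,0,0,0,1],[0,0,0,0,0,0,1]]])

```text
clock: 29.62
position: [537.0, 31.9, 159.4]
tcp_rot: [-90.0, -0.0, 87.8]
ft_force: [0.5, -0.4, -1.3]
width: 0.294
```

```bash
python3 look.py w16|head -1
```

```text
clock 29.62 [537.   31.9 159.4] [-90.01  -0.    87.81] q [ 29.  23. -48. 111.  20.  55.  59.]
```

View pics/w16.png

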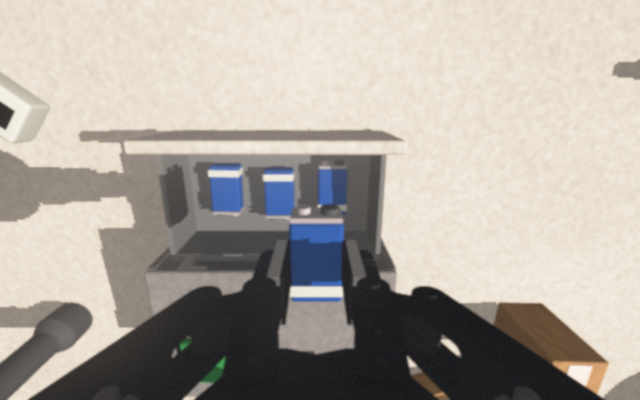

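>>> drive_tool(steps=[[[0,0,0,-0.27,0,-0.11,1],[0,0,0,0,0.8,0,1],[0,0,0,0,0.8,0,1],[0,0,0,0,0.7,0,1],[0,0,0,0,0.4,0,1],[0,0,0,0,0.26,0,1],[0,0,0,0,0,0,1],[0,0,0,0,0,0,1]]])

```text
clock: 30.33
position: [541.4, 20.8, 41.2]
tcp_rot: [-90.0, -0.0, 87.7]
ft_force: [-0.6, 0.5, 0.6]
width: 0.292
```

>>> drive_tool(steps=[[[0,0,0,0,0.04,0,1],[0,0,0,0,0,0,1],[0,0,0,0,0,0,0.3],[0,0,0,0,0,0,0.15],[0,0,0,0,0,0,0.15],[0,0,0,0,-0.3,0,0.15],[0,0,0,0,-0.8,0,0.15],[0,0,0,0,-0.8,0,0],[0,0,0,0,-0.8,0,0],[0,0,0,0,-0.8,0,0],[0,0,0,0,-0.4,0,0],[0,0,0,0,0,0,0]]])

```text
clock: 31.33
position: [542.7, 21.5, 200.0]
tcp_rot: [-90.3, 0.0, 87.7]
ft_force: [0.4, -0.5, 0.6]
width: 0.501
```

```bash
python3 look.py w17;python3 - <<'E'
from bat import *
for n in("top",):
    s,p,d=cap(n,n+"17")
    for b in bats(n,p): print(n,b[0].round(0),round(b[1]),np.round(b[2]),b[3],b[4].round(0))
E
```

```text
clock 31.33 [542.7  21.5 200. ] [-9.033e+01  2.000e-02  8.769e+01] q [ 31.  20. -49. 109.  18.  59.  62.]
[544.2  21.5] ang -88.1 [40.1 78.6] 2234 [316. 175.] depthz [538.2  22.2  44. ]
   tool shift units x 0.002 z -0.037 turn for jaws (y units) 17.17
[543.2 -53.2] ang -3.9 [28.9 32.5] 810 [246. 176.] depthz [540.6 -50.9  27. ]
   tool shift units x -1.865 z -0.088 turn for jaws (y units) 0.32
top [867. 513.] 45 [145. 148.] 1576 [141. 120.]
top [534. -54.] -1 [25. 40.] 118 [318. 217.]
top [ 437. -385.] -77 [25. 43.] 123 [427. 247.]
```

View pics/w17.png

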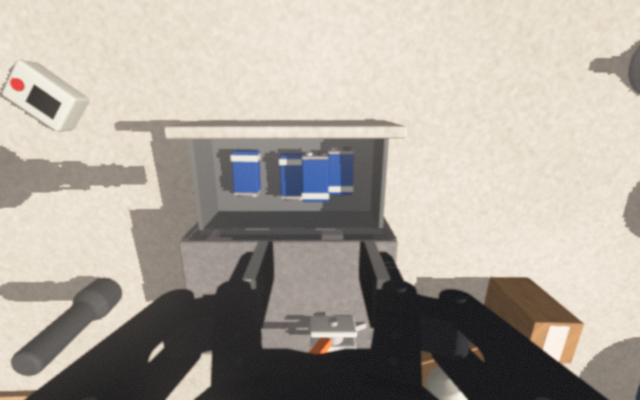

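>>> drive_tool(steps=[[[0,0,0,-0.92,0,0.2,0],[0,0,0,-0.92,0,0.2,0],[0,0,0,-0.92,0,0.2,0],[0,0,0,-0.92,0,0.2,0],[0,0,0,-0.92,0,0.2,0],[0,0,0,-0.92,0,0.2,0],[0,0,0,-0.92,0,0.2,0],[0,0,0,-0.92,0,0.2,0],[0,0,0,-0.92,0,0.2,0],[0,0,0,-0.92,0,0.2,0],[0,0,0,-0.92,0,0.2,0],[0,1,0,0,0,0,0],[0,1,0,0,0,0,0],[0,1,0,0,0,0,0],[0,1,0,0,0,0,0],[0,1,0,0,0,0,0],[0,1,0,0,0,0,0],[0,1,0,0,0,0,0],[0,1,0,0,0,0,0],[0,1,0,0,0,0,0]]])

```text
clock: 33.1
position: [436.2, -379.4, 194.2]
tcp_rot: [-89.9, 0.0, 42.4]
ft_force: [-0.4, -0.9, 0.8]
width: 0.498
```

>>> drive_tool(steps=[[[0,1,0,0,0.2,0,0],[0,1,0,0,0.3,0,0],[0,1,0,0,0.3,0,0],[0,1,0,0,0.3,0,0],[0,1,0,0,0.2,0,0],[0,1,0,0,0,0,0],[0,0,0,0,0,0,0],[0,0,0,0,0,0,0]]])

```text
clock: 33.77
position: [436.5, -379.5, 142.6]
tcp_rot: [-89.9, 0.1, 12.9]
ft_force: [-0.3, 0.6, 0.2]
width: 0.5
```

```bash
python3 look.py w18
```

```text
clock 33.77 [ 436.5 -379.5  142.6] [-8.993e+01  5.000e-02  1.286e+01] q [ 54.  23. -24. 108.  12.  52.  37.]
[ 437.5 -379.6] ang -77.2 [24.3 31.5] 967 [316. 190.] depthz [ 437.4 -379.5   16.4]
   tool shift units x 0.024 z -0.009 turn for jaws (y units) 0.02
```

View pics/w18.png

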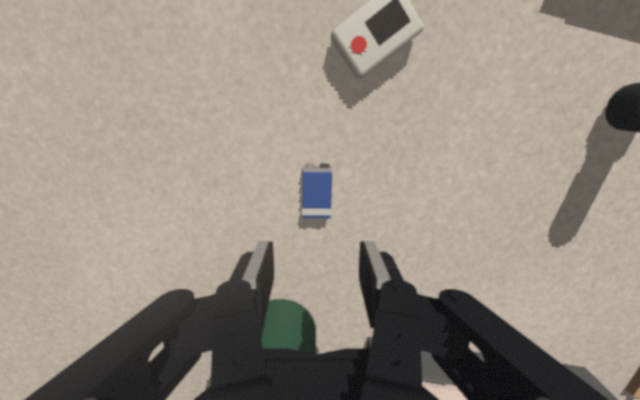

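```bash
python3 - <<'E'
from h import *
print(plane("top",[[491,246],[478,246],[504,246]],100))
E
```

```text
[[ 433.69831073 -544.3132555   100.        ]
 [ 434.56233332 -507.98299674  100.        ]
 [ 432.83589809 -580.57581955  100.        ]]
```

>>> drive_tool(steps=[[[0,0,0,0.02,0.7,-0.07,0],[0,0,0,0,0.9,0,0],[0,0,0,0,0.8,0,0],[0,0,0,0,0.6,0,0],[0,0,0,0,0.31,0,0],[0,0,0,0,0,0,0],[0,0,0,0,0,0,1],[0,0,0,0,0,0,1],[0,0,0,0,0,0,1],[0,0,0,0,0,0,1],[0,0,0,0,0,0,1],[0,0,0,0,0,0,1]]])

```text
clock: 34.82
position: [438.6, -383.1, 12.1]
tcp_rot: [-90.1, -0.1, 12.7]
ft_force: [-1.5, 1.3, 9.5]
width: 0.29
```

>>> drive_tool(steps=[[[0,0,0,0,-0.6,0,1],[0,0,0,0,-0.9,0,1],[0,0,0,0,-0.9,0,1],[0,0,0,0,-0.9,0,1],[0,0,0,0,-0.4,0,1],[0,0,0,0.44,0,0.804,1],[0,0,0,0.44,0,0.804,1],[0,0,0,0.44,0,0.804,1],[0,0,0,0.44,0,0.804,1],[0,0,0,0.44,0,0.804,1],[0,0,0,0.44,0,0.804,1],[0,0,0,0.44,0,0.804,1],[0,0,0,0.44,0,0.804,1],[0,0,0,0.44,0,0.804,1],[0,0,0,0.44,0,0.804,1],[0,-1,0,0,0,0,1],[0,-1,0,0,0,0,1],[0,-1,0,0,0,0,1],[0,-1,0,0,0,0,1],[0,-1,0,0,0,0,1]]])

```text
clock: 36.48
position: [539.3, -30.1, 159.4]
tcp_rot: [-90.0, -0.0, 37.9]
ft_force: [-0.5, -0.2, -1.4]
width: 0.293
```

>>> drive_tool(steps=[[[0,-1,0,0,0,0,1],[0,-1,0,0,0,0,1],[0,-1,0,0,0,0,1],[0,-1,0,0,0,0,1],[0,-1,0,0,0,0,1],[0,-1,0,0,0,0,1],[0,-1,0,0,0,0,1],[0,-1,0,0,0,0,1],[0,-1,0,0,0,0,1],[0,-1,0,0,0,0,1],[0,0,0,0,0,0,1],[0,0,0,0,0,0,1],[0,0,0,0,0,0,1]]])

```text
clock: 37.57
position: [539.3, -30.3, 159.1]
tcp_rot: [-90.0, 0.0, 87.5]
ft_force: [-0.2, 0.1, -0.1]
width: 0.289
```

```bash
python3 look.py w19|head -1
```

```text
clock 37.57 [539.3 -30.3 159.1] [-9.001e+01  1.000e-02  8.749e+01] q [ 36.  23. -49. 111.  21.  55.  65.]
```

View pics/w19.png

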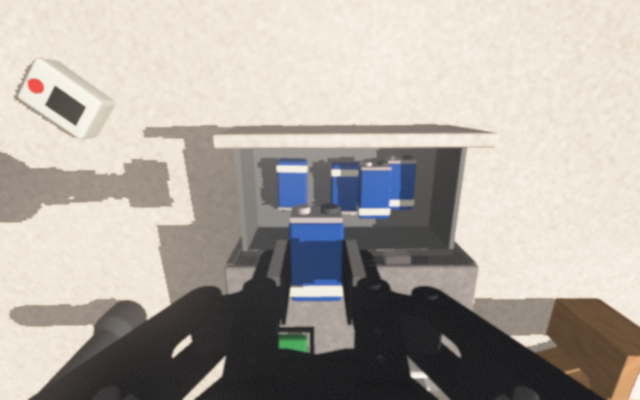

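>>> drive_tool(steps=[[[0,0,0,0,0.8,-0.04,1],[0,0,0,0,0.8,0,1],[0,0,0,0,0.7,0,1],[0,0,0,0,0.4,0,1],[0,0,0,0,0.28,0,1],[0,0,0,0,0,0,1],[0,0,0,0,0,0,1],[0,0,0,0,0,0,0.3],[0,0,0,0,0,0,0.15],[0,0,0,0,0,0,0.15],[0,0,0,0,-0.3,0,0.15],[0,0,0,0,-0.8,0,0.15],[0,0,0,0,-0.8,0,0.5],[0,0,0,0,-0.8,0,1],[0,0,0,0,-0.8,0,1],[0,0,0,0,-0.4,0,1],[0,0,0,0,0,0,1]]])

```text
clock: 39.03
position: [542.6, -29.9, 200.5]
tcp_rot: [-90.3, 0.1, 87.7]
ft_force: [1.0, -0.3, -0.3]
width: -0.002
```

```bash
python3 look.py w20;python3 - <<'E'
from bat import *
for n in("top","scene"):
    s,p,d=cap(n,n+"20")
    for b in bats(n,p): print(n,b[0].round(0),round(b[1]),np.round(b[2]),b[3],b[4].round(0))
E
```

```text
clock 39.03 [542.6 -29.9 200.5] [-9.034e+01  5.000e-02  8.767e+01] q [ 38.  21. -51. 109.  19.  59.  67.]
[545.1  -2.4] ang -88.3 [ 40.2 130.2] 3673 [342. 173.] depthz [541.7  -2.5  27.3]
   tool shift units x 0.690 z -0.036 turn for jaws (y units) 17.19
top [866. 512.] 1 [144. 148.] 1561 [141. 120.]
scene [856. 542.] 67 [145. 150.] 751 [499. 162.]
scene [517.  11.] -87 [ 30. 116.] 151 [331. 195.]
```

View pics/w20.png

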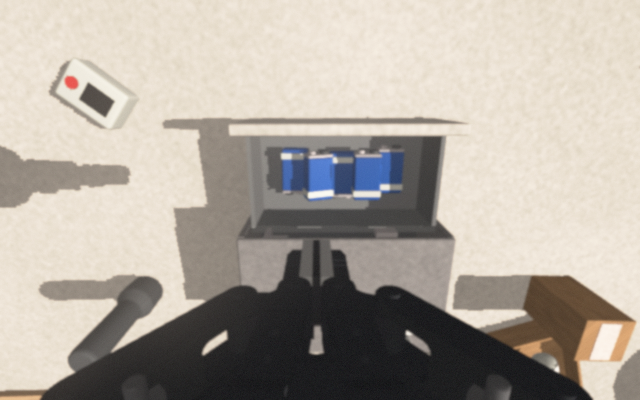

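View pics/scene20.png

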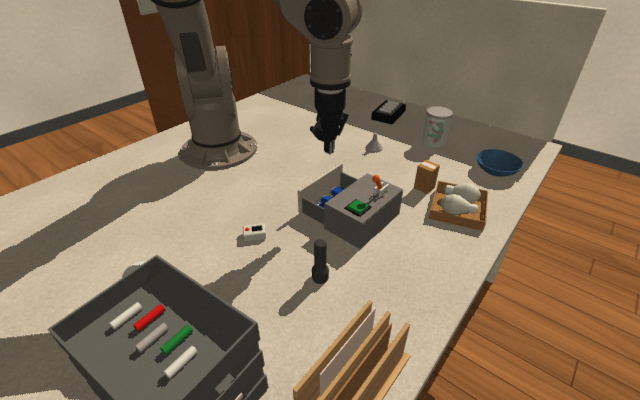

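>>> drive_tool(steps=[[[0,0,0,0.2,0,0.75,1],[0,0,0,0.2,0,0.75,1],[0,0,0,0.2,0,0.75,1],[0,0,0,0,0.9,0,1],[0,0,0,0,0.9,0,1],[0,0,0,0,0.9,0,1],[0,0,0,0,0.9,0,1],[0,0,0,0,0.3,0,1],[0,0,0,0,0,0,1],[0,0,0,0,0,0,1]]])

```text
clock: 40.02
position: [451.0, -2.0, 39.1]
tcp_rot: [-89.8, -0.0, 87.7]
ft_force: [-0.8, -0.8, 0.8]
width: 0.003
```

```bash
python3 look.py w21|head -1; python3 -c "
from h import *
cap('scene','scene21');cap('top','top21')"
```

```text
clock 40.02 [451.   -2.   39.1] [-8.985e+01 -5.000e-02  8.774e+01] q [ 30.  27. -45. 127.  31.  38.  51.]
```

View pics/scene21.png

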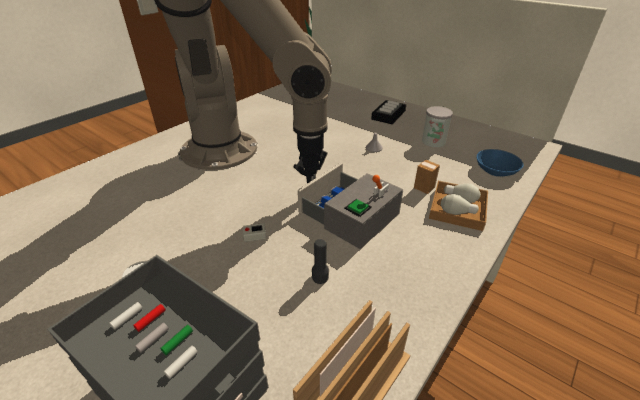

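>>> drive_tool(steps=[[[0,0,0,0,0,-0.15,1],[0,0,0,0,0,-0.15,1],[0,0,0,0,0,-0.15,1],[0,0,0,0,0,-0.15,1],[0,0,0,0,0,-0.15,1],[0,0,0,0,0,-0.15,1],[0,0,0,0,0,-0.15,1],[0,0,0,0,0,-0.15,1],[0,0,0,0,0,-0.15,1],[0,0,0,0,0,-0.15,1],[0,0,0,0,0,-0.15,1],[0,0,0,0,0,-0.15,1],[0,0,0,0,0,-0.15,1],[0,0,0,0,0,-0.15,1],[0,0,0,0,0,-0.15,1],[0,0,0,0,0,-0.15,1],[0,0,0,0,0,-0.15,1],[0,0,0,0,0,0,1]]])

```text
clock: 41.67
position: [555.0, -6.7, 39.8]
tcp_rot: [-90.0, -0.0, 87.7]
ft_force: [-0.2, 0.3, -0.6]
width: -0.003
```

>>> drive_tool(steps=[[[0,0,0,0,0,-0.08,1],[0,0,0,0,0,-0.08,1],[0,0,0,0,0,-0.08,1],[0,0,0,0,0,-0.06,1],[0,0,0,0,0,0,1],[0,0,0,0,0,0,1]]])

```text
clock: 42.17
position: [565.9, -7.2, 39.7]
tcp_rot: [-90.0, -0.0, 87.7]
ft_force: [-2.1, 0.2, -0.8]
width: -0.004
```

```bash
python3 -c "
from h import *
cap('scene','scene22');cap('top','top22')
a=cv2.imread('pics/scene22.png'); cv2.imwrite('pics/s22z.png',cv2.resize(a[120:270,270:430],None,fx=4,fy=4))"
```

View pics/s22z.png

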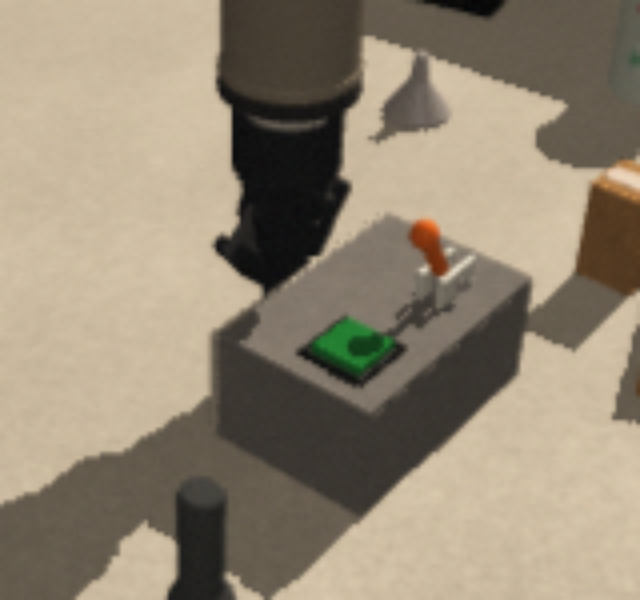

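>>> drive_tool(steps=[[[0,0,0,0,0,-0.06,1],[0,0,0,0,0,-0.06,1],[0,0,0,0,0,0,1],[0,0,0,0,0,0,1],[0,0,0,0,0,0,1]]])

```text
clock: 42.68
position: [566.5, -7.9, 38.2]
tcp_rot: [-89.6, 0.1, 87.7]
ft_force: [-22.1, 0.1, 0.6]
width: 0.002
```

>>> drive_tool(steps=[[[0,0,0,0,0,0.2,1],[0,0,0,0,0,0.4,1],[0,0,0,0,0,0.6,1],[0,0,0,0,-0.9,0,1],[0,0,0,0,-0.9,0,1],[0,0,0,0,-0.9,0,1],[0,0,0,0,-0.9,0,1],[0,0,0,0,-0.9,0,1],[0,0,0,0,0,0,1],[0,0,0,0,0,0,1]]])

```text
clock: 43.52
position: [524.1, -5.7, 222.0]
tcp_rot: [-90.3, 0.1, 87.6]
ft_force: [-1.1, -0.1, -1.3]
width: -0.004
```

```bash
python3 look.py w23|head -1; python3 -c "
from h import *
s,p,d=cap('top','top23')
uv=np.argwhere(d>0)[:,::-1]; X=dep('top',uv,d)
m=(abs(X[:,2]-88)<6)&(abs(X[:,0]-610)<140)&(abs(X[:,1]+15)<150)
print(cv2.minAreaRect(X[m][:,:2].astype(np.float32)))
s,p,d=cap('scene','scene23')
a=cv2.imread('pics/scene23.png'); cv2.imwrite('pics/s23z.png',cv2.resize(a[120:270,270:430],None,fx=4,fy=4))"
```

```text
clock 43.52 [524.1  -5.7 222. ] [-9.029e+01  6.000e-02  8.763e+01] q [ 38.  18. -53. 110.  16.  60.  66.]
((640.1099243164062, -9.045547485351562), (194.50711059570312, 134.6155242919922), 88.15708923339844)
```

View pics/w23.png

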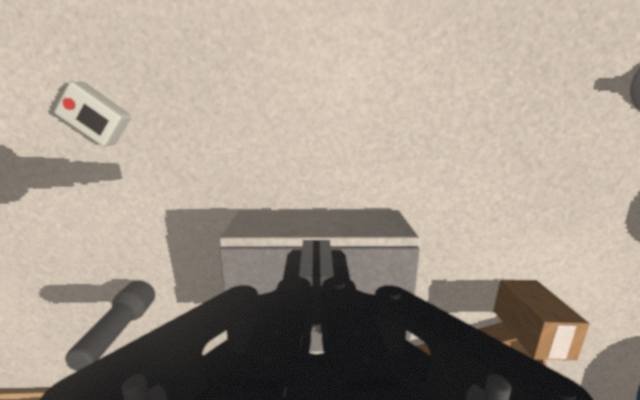

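View pics/s23z.png

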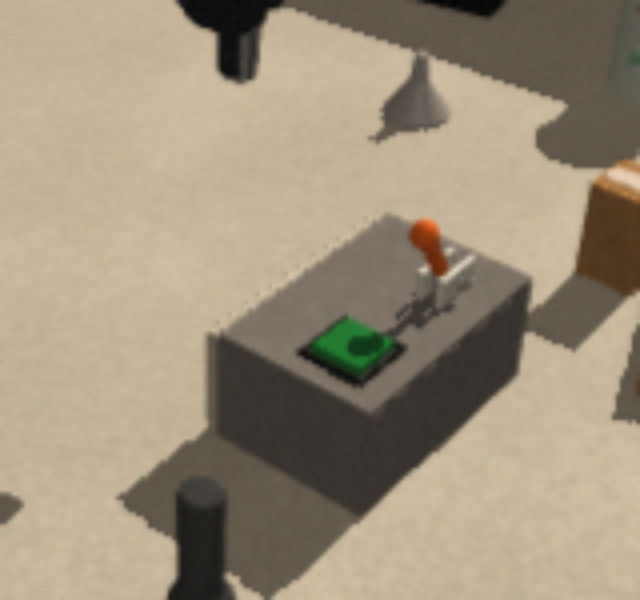

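>>> drive_tool(steps=[[[0,0,0,-0.237,0,-0.93,1],[0,0,0,-0.237,0,-0.93,1],[0,0,0,-0.237,0,-0.93,1],[0,0,0,-0.237,0,-0.93,1],[0,0,0,0,0,0,1],[0,0,0,0,0.7,0,1],[0,0,0,0,0.7,0,1],[0,0,0,0,0.45,0,1],[0,0,0,0,0,0,1],[0,0,0,0,0,0,1]]])

```text
clock: 44.5
position: [669.0, -49.0, 144.3]
tcp_rot: [-89.8, -0.0, 87.7]
ft_force: [0.5, 0.8, 0.5]
width: 0.0
```

```bash
python3 -c "
from h import *
s,p,d=cap('scene','scene24'); print(s['position'],s['tcp_rot'],s['ft_force'])
a=cv2.imread('pics/scene24.png'); cv2.imwrite('pics/s24z.png',cv2.resize(a[120:270,270:430],None,fx=4,fy=4))"
```

```text
[669.00444069 -49.03206395 144.27391154] [-8.98310276e+01 -3.90243769e-02  8.77121305e+01] [0.49085037 0.76633976 0.49197232]
```

View pics/s24z.png

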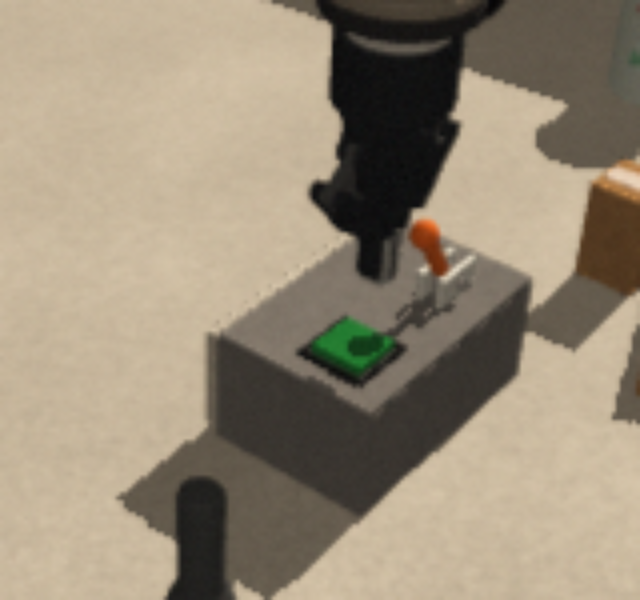

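>>> drive_tool(steps=[[[0,0,0,0,0,-0.12,1],[0,0,0,0.2,0,0,1],[0,0,0,0.2,0,0,1],[0,0,0,0.2,0,0,1],[0,0,0,0.2,0,0,1],[0,0,0,0.2,0,0,1],[0,0,0,0.2,0,0,1],[0,0,0,0.2,0,0,1],[0,0,0,0.2,0,0,1],[0,0,0,0.2,0,0,1],[0,0,0,0.2,0,0,1],[0,0,0,0.05,0,0,1],[0,0,0,0,0,0,1],[0,0,0,0,0,0,1]]])

```text
clock: 45.72
position: [677.9, 32.4, 145.7]
tcp_rot: [-90.0, -0.0, 87.7]
ft_force: [-0.4, -0.5, 0.2]
width: -0.001
```

>>> drive_tool(steps=[[[0,0,0,0.08,0,0,1],[0,0,0,0.08,0,0,1],[0,0,0,0.06,0,0,1],[0,0,0,0,0,0,1],[0,0,0,0,0,0,1],[0,0,0,0,0,0,1]]])

```text
clock: 46.22
position: [678.2, 41.2, 145.7]
tcp_rot: [-90.0, -0.0, 87.7]
ft_force: [-0.2, -1.2, -0.9]
width: -0.001
```

>>> drive_tool(steps=[[[0,0,0,0.06,0,0,1],[0,0,0,0.05,0,0,1],[0,0,0,0,0,0,1],[0,0,0,0,0,0,1]]])

```text
clock: 46.55
position: [678.3, 42.5, 145.3]
tcp_rot: [-90.0, 0.2, 87.5]
ft_force: [-1.8, -12.7, 0.1]
width: -0.005
```

Stop reached (12.7 N). Back off, rise, and check.

>>> drive_tool(steps=[[[0,0,0,-0.3,0,0,1],[0,0,0,-0.2,-0.4,0,1],[0,0,0,0,-0.9,0,1],[0,0,0,0,-0.9,0,1],[0,0,0,0,-0.9,0.8,1],[0,0,0,-0.9,0,0.9,1],[0,0,0,-0.9,0,0.9,1],[0,0,0,-0.9,0,0.9,1],[0,0,0,-0.9,0,0.9,1],[0,0,0,-0.9,0,0.5,1],[0,0,0,-0.9,0,0,1],[0,0,0,0,0,0,1],[0,0,0,0,0,0,1],[0,0,0,0,0,0,1]]])

```text
clock: 47.72
position: [504.8, -157.2, 265.8]
tcp_rot: [-90.1, -0.0, 87.7]
ft_force: [-0.0, 0.2, -0.3]
width: 0.002
```

```bash
python3 -c "
from bat import *
for n in ('top','scene'):
  s,p,d=cap(n,n+'25'); 
  for c,a,m in blobs(orange(p),8): print(n,c.round(1),a,np.median(dep(n,np.argwhere(m)[:,::-1],d),axis=0).round(0))
  for b in bats(n,p): print(n,b[0].round(0),b[3],b[4])
  if n=='top':
    uv=np.argwhere(d>0)[:,::-1]; X=dep('top',uv,d)
    m=(abs(X[:,2]-88)<6)&(abs(X[:,0]-610)<140)&(abs(X[:,1]+15)<150)
    print(cv2.minAreaRect(X[m][:,:2].astype(np.float32)))
print(s['position'],s['ft_force'])
"
```

```text
top [272.2 164.2] 25 [674.  65. 162.]
top [520.6 178. ] 91 [ 613. -606.  178.]
top [866. 512.] 1563 [140.99424184 119.65259117]
((639.9925537109375, -8.161941528320312), (196.14918518066406, 135.66537475585938), 88.36032104492188)
scene [389.8 167.5] 26 [681.  60. 158.]
scene [385.1 177.9] 37 [677.  47. 132.]
scene [246.5 229. ] 8 [ 442. -258.   27.]
scene [149.  316.6] 242 [ 617. -608.  177.]
scene [848. 533.] 678 [497.61061947 161.03982301]
[ 504.99875811 -156.47018811  265.62791569] [-0.25808797  0.68653583  0.14135923]
```

View pics/scene25.png

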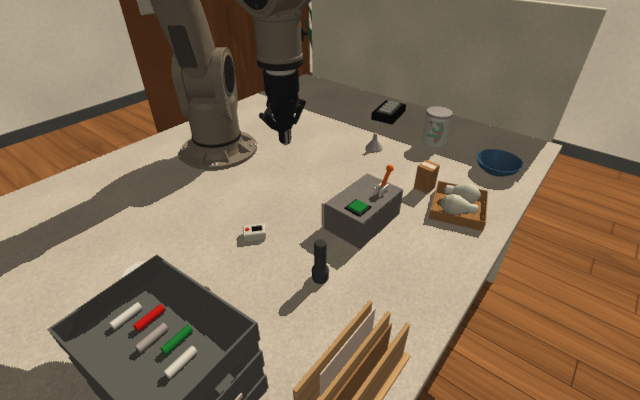

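View pics/top25.png

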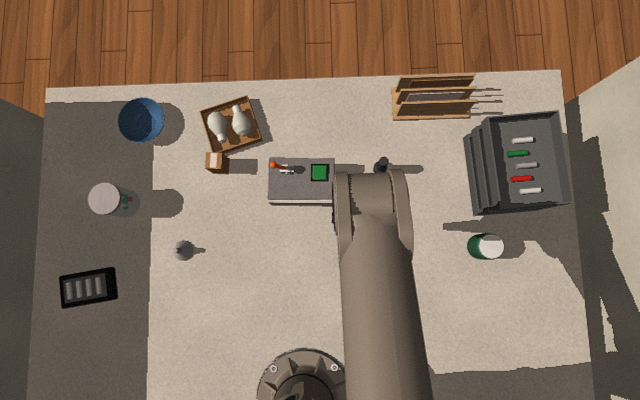

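```bash
python3 -c "
from station import arm
print(arm.job_done())"
```

```text
the job is handed in; nothing more can be done
None
```

The job is handed in at about 48 s of the 210 s allowed. All five batteries I found are in the drawer, which is shut and locked; `job_done()` gave no verdict, so these are my own checks.

- **What I did:** I flipped the cam lever to the right until it met its stop. I pressed the green plate and the drawer sprang fully out. Three batteries went on the drawer floor and two on top of them, bridging the gaps. I then pushed the drawer to its end stop (about 22 N), backed off, and flipped the lever left to its stop (about 13 N).
- **Batteries:** No blue battery was left on the shelf in the final top and scene views. The last wrist picture before shutting showed all five in the drawer. The one second-layer battery I measured has its top about 44 mm above the shelf, below the 60 mm rim; I did not measure the other or look inside after shutting.
- **Drawer:** After I let go it stayed shut. The cabinet plus front measured about 135 mm deep, the same as before it was opened.
- **Lever:** The knob is at y of about 60 to 65 mm, at or slightly beyond its locked start of 54 to 59 mm.
- **Bystanders:** None looked moved or tipped in the final views. The torch is partly hidden by the arm from above, but it stands upright in the scene view. The arm ended clear of everything.
- **Readings that disagreed:** While gripping each battery on the shelf, the wrist read about 10 N upward and the opening read about 25 mm instead of 27 mm. The grips held, and I saw no slackening and no battery knocked aside.

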